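# Hang the ring spanner on the hook deep in the drying cabinet

## Robot

A 6-joint arm with a two-finger parallel gripper is mounted at the origin on the work surface. World frame = base frame: x ahead of the robot, y to its left, z up, the work surface at z = 0. Lengths are in m, angles in rad, forces in N, time in s.
With the tool pointing down it reaches from about 0.35 to 0.775 m from the base axis. Payload 5.5 kg.
Tool frame: the origin (TCP) lies at the very end of the fingers, on their centre line; the grasp point (between the pads) lies 19 mm behind it; z points along the fingers, y is the line along which they close (so a half turn about z gives the same grasp; the last joint's range is limited). The gripper opens to 85 mm and grips with 20 to 120 N. Pads are 22 mm wide; open, the fingers measure 114 mm over their backs; the gripper's body (76 mm by 85 mm) begins 54 mm behind the grasp point. The pads swing forward as they close: fully open they stand 13 mm farther back than shut.
Start: joints at [-1.257, 0.313, 0.046, 1.304, 0, 1.431], TCP at [0.252, -0.517, 0.231] pointing down, gripper open.
Joint ranges: [-2.76, 2.76], [-0.86, 1.69], [-1.03, 1.26], [-2.2, 2.34], [-1.47, 1.5], [-3.14, 3.14]. Speed limits (rad/s): [2.57, 2.57, 3.14, 3.14, 3.14, 3.14].

## Interface

Orientations are given as a unit quaternion [w, x, y, z].
In Python, from workcell import env, cams, ticket, spotter gives the robot as it stands.
- The arm moves only by the tool jog_arm, never from a script. Its argument "increments" is a list that holds one entry, the list of rows, each a list of 7 numbers: the shift along the tool's x, y, z in units of 0.25 m (1.0 is 0.25 m), then the turn, a rotation vector about the tool's x, y, z in units of 180 degrees (1.0 is 180 degrees), then the closure in counts, from 0 (fully open) to 255 (shut). A call has 1 to 20 rows; each row shifts and turns the commanded pose from where the row before left it, along the tool's axes as they then stand; what a row does not reach is not made up. A row lasts 1/10 s, in which the tool goes at most 50 mm and 8.59 degrees, less where a joint would pass 70% of its speed; a pose out of reach is approached as far as the arm can. A call with a number of a shift or a turn outside -1 to 1 is refused whole. A call with a gripper value outside its range is refused whole. The fingers move at their own pace and stop on an object; "force" is the grip in N (left out, the last holds). Time passes only in rows, so rows that do not move let the fingers close. It gives the time, the measured TCP pose, the force, the opening and the grip force at its end, in the units of the state.
- env.get_state(): the state, without advancing time (a new reading comes with each control period).
- cams.read_camera(name): name is "side" or "top"; returns a dict with "pixels" (384x512x3 uint8, red, green, blue), "fx", "fy", "cx", "cy" (pixels), "xyz" and "attitude" of the camera in the world. Camera axes: x right, y down, z forward; pixel columns grow to the right and rows downward; lengths in m; the calibration is good to about 2 mm. A picture is of the moment at which its call begins. There is no depth.
- ticket.hand_in(): hands the job in; it is judged then, once.
Trained networks look in the newest picture that a camera, given by its name, has taken for a name from the list of things; names that differ only in an ending like _2 or _b are one class to them, and where a whole thing is asked for, a point or a joint stands for the part that bears it (a point fixed in the world has none). Each returns a list of dicts, best first, with "conf" (0 to 1); they miss things now and then, are a little off and sometimes report something else, mostly with a low value. They report only what shows in the picture. A call takes as long as a camera call. They do not tell look-alikes from the thing itself.
- spotter.find_in(target, camera): "uv" ([column, row] in pixels, amid what is visible of it).
- spotter.cut_out(target, camera): "region" (384x512 bool, what is visible of it) and "uv" ([column, row] in pixels, amid what is visible of it).
- spotter.landmark_of(target, camera): "uv" ([column, row] in pixels: a listed point, or the origin of a listed thing).
The state is a dict: "clock": time; "joint_pos": joint angles; "qvel": joint speeds; "tau": joint torques, N m; "tcp_pos": TCP position; "orientation": TCP orientation; "wrist_force": force on the tool from outside, world axes, zero at the start; "ft_torque": the same for the moment, N m; "finger_gap": finger opening in m; "grip_force": force on a finger pad.
Only numpy, scipy, OpenCV 4.12 (cv2) and the standard library are available. Lean on these libraries where they do the work, as an engineer would, in place of code of your own. Each camera call takes 0.05 s, during which the arm holds its last target. There are 200 camera calls.

## Task

Pick the ring spanner off its wooden rest and hang it by its ring on the hook deep inside the low drying cabinet: tilt it ring-end up to get under the front apron and over the hook's upturned end, and let it hang there freely and at rest. While you hold it, feel for the hook gently with light contact (about 10 N at most) and never press or knock the spanner hard against hook or cabinet; leave the other things on the bench where they are.

Things in the scene. Friction and masses are not known exactly. Their poses are not given: they have to be found in the camera images.
- spanner_ring (a point): Centre of the loose steel ring spanner's ring, a flat closed ring 8 mm thick: 22 mm inside, 38 mm outside diameter. Site z is the ring's axis; x points along the spanner from handle to ring. A flat shank (12 wide, 8 mm thick) joins ring and handle; 229 mm overall. At the start it lies level on the rest, ring away from the robot. Mass 200 g, give or take 30 percent.
- spanner_grip (a point): Centre of the spanner's black rubber handle, 175 mm behind the ring centre on the spanner's centre line; same axes as the ring point. The handle is a bar 70 mm long (x), 18 mm wide (y), 18 mm thick (z); it overhangs the rest towards the robot, centre 39 mm above the table, so there is free space below and beside it.
- rest: Fixed wooden block 90 x 50 x 35 mm high on which the spanner's shank lies; origin at the centre of its underside.
- cabinet: Fixed low drying cabinet, aluminium frame, clear sides and clear roof, open at front and back; 190 mm deep (x), 288 mm wide (y), 310 mm high. Origin on the table under the middle of its front face; x points into it, y to its left, z up. Floor panel 8 mm thick. Roof underside at z = 300 mm.
- hook_block: Fixed black clamp block on the cabinet's rear rail: 34 mm wide (y), 36 mm high, 25 mm deep. Origin in the middle of its front face, 145 mm behind the cabinet's front face and 243 mm above the table; axes as the cabinet's. Its place along the rail (y) differs from run to run. The rail, 24 mm high, has its front face 25 mm behind this origin.
- jar_center (a point): Middle of a small jar (44 mm across, 60 mm high) that stands on the cabinet's floor panel near one side; a bystander.
- basket: Cream strainer basket 112 mm across the rim and 120 mm high, bystander; origin under its centre.
- second_stage: Black round regulator body 76 mm across, 46 mm high, bystander; origin under its centre.
- gauge: Black round pressure gauge 66 mm across, 26 mm thick, lying face up, bystander; origin under its centre.
- diaphragm: Flat blue ring 66 mm across, 8 mm thick, bystander; origin under its centre.
- wrench: Small open wrench lying flat, bystander.
- first_stage: Upright steel cylinder 36 mm across, 55 mm high, bystander; origin under its centre.
- spanner: The whole ring spanner; origin on its centre line in plan, 90 mm behind the ring centre and 9 mm below the plane of the ring; x along the spanner from handle to ring.
- apron_edge (a point): Middle of the lower edge of the cabinet's front apron, at the front face, z = 255 mm. The apron is 12 mm thick and closes the front from this edge up to the roof. The opening below it is 264 mm wide. A held spanner must pass under this edge; held level it cannot get over the hook.
- rod_root (a point): Where the clamped, rigid steel hook rod (6 mm thick, dark) leaves the block's face. It runs level towards the opening (-x), dips 18 mm at 45 degrees, then turns straight up to form a narrow seat; the upturned end is at y = 0, its top 25 mm above this point. How far in front of this point (-x) the upturned end's axis stands is not reported: 45 to 75 mm. Find it by touch or sight.
- hang_height (a point): 14 mm below rod_root: height of the ring's centre once hung. The ring's top then sits in the narrow dip just behind the upturned end (which soon stops any swinging), and the handle hangs straight down, about 10 mm clear of the cabinet's floor.
There are look-alikes about, which are no part of the job. Of the things shaped like the spanner, the bare steel one is meant.

How it is judged:
At the end, for the whole second after the job is handed in: The spanner hangs by its ring from the hook rod, behind the upturned end: ring centre 0 to 22 mm below the level part of the rod, handle down within 20 degrees of vertical, its weight on the hook, released and nearly still (under 60 mm/s) (contact force between spanner and hook_block above 0.7 N and z of spanner_ring in the frame of hook_block between -0.022 and 0 m and x of spanner_ring in the frame of hook_block between -0.08 and 0 m and angle between spanner_ring's own x axis and vertical below 0.35 rad and linear speed of spanner below 0.06 m/s and not (contact force between spanner and the fingers above 0.05 N)); the robot touches nothing.
It fails at once if while held, the spanner is pressed or knocked against the hook or its block with more than 12 N (contact force between spanner and hook_block above 12 N and contact force between spanner and the fingers above 2 N).
It fails at once if while held, the spanner is pressed or knocked against the cabinet with more than 12 N (contact force between spanner and cabinet above 12 N and contact force between spanner and the fingers above 2 N).
It fails at once if a bystander is shifted by more than 20 mm (distance of any of jar_center, basket, second_stage, gauge, diaphragm, wrench, first_stage from where it was at the start of the episode above 0.02 m).
It also fails if it takes over 70 s, if anything falls off the work surface, if the arm or the gripper's body presses on something with over 40 N, if the wrist force passes 120 N, or if a joint passes its speed limit or range.

## Working session

There is one attempt and no reset: what is moved stays moved. The work goes in short steps, Python scripts to look and compute and a tool call to move; the robot and the scene stay as the last step left them, time stands still between calls to the robot, and variables do not carry over. Pictures are saved under pics/ and viewed, at most 10 in all, crops included, and the job is handed in when it is done.

Besides the shell and the picture viewer there is one more tool, called after "Call:" in YAML: its name, and indented under it one key for each argument. jog_arm: Moves the arm, as the interface text tells. Shifts and turns lie within -1 to 1; 1 stands for 0.25 m of shift or 180 degrees of turn. Its arguments: {"type":"object","properties":{"increments":{"type":"array"},"force":{"type":"number"}},"required":["increments"]}

```bash
mkdir -p pics; ls; cat > h.py <<'E'
import numpy as np, cv2
from scipy.spatial.transform import Rotation as R
from workcell import env,cams,ticket,spotter
def q(a): return R.from_quat([a[1],a[2],a[3],a[0]])
def rot(c):
    a=np.array(c['attitude'],float)
    return a if a.shape==(3,3) else q(a).as_matrix()
def ray(c,uv):
    d=np.array([(uv[0]-c['cx'])/c['fx'],(uv[1]-c['cy'])/c['fy'],1.]); d=rot(c)@d
    return np.array(c['xyz']),d/np.linalg.norm(d)
def onz(c,uv,z):
    o,d=ray(c,uv); return o+d*(z-o[2])/d[2]
def proj(c,p):
    v=rot(c).T@(np.array(p)-np.array(c['xyz'])); return np.array([v[0]/v[2]*c['fx']+c['cx'],v[1]/v[2]*c['fy']+c['cy']])
def tri(c1,u1,c2,u2):
    o1,d1=ray(c1,u1);o2,d2=ray(c2,u2)
    A=np.array([d1,-d2]).T; s=np.linalg.lstsq(A,o2-o1,rcond=None)[0]
    a=o1+s[0]*d1;b=o2+s[1]*d2; return (a+b)/2,np.linalg.norm(a-b)
def save(c,n,box=None,k=1):
    im=c['pixels'][:,:,::-1]
    if box: im=im[box[1]:box[3],box[0]:box[2]]
    cv2.imwrite('pics/'+n,cv2.resize(im,None,fx=k,fy=k,interpolation=cv2.INTER_CUBIC))
E
python3 - <<'E'
from h import *
np.set_printoptions(precision=4,suppress=True)
C={n:cams.read_camera(n) for n in('side','top')}
im=np.vstack([C[n]['pixels'] for n in C])[:,:,::-1]
for n in C: print(n,C[n]['xyz'],C[n]['attitude'],C[n]['fx'],C[n]['cx'],C[n]['cy'])
cv2.imwrite('pics/a.png',cv2.resize(im,None,fx=.78,fy=.78))
save(C['top'],'top.png',None,1.5)
save(C['side'],'side.png',None,1.5)
for t in ['spanner_ring','spanner_grip','spanner','rest','cabinet','hook_block','rod_root','apron_edge','hang_height','jar_center','basket','second_stage','gauge','diaphragm','wrench','first_stage']:
  for n in C:
    print(t,n,[(round(d['conf'],2),np.round(d['uv']).tolist()) for d in spotter.landmark_of(t,n)[:4]])
s=env.get_state();print(s)
E
```

```text
pics
side [0.2951 0.8301 0.9624] [ 0.0468 -0.0981  0.9101 -0.3998] 412.1936445940608 251.833729761398 189.28241773246933
top [0.4371 0.0068 1.3151] [ 0.0172 -0.7058  0.7078 -0.026 ] 351.454726280595 256.80167257301 191.94460603872514
spanner_ring side [(0.65, [177.0, 264.0]), (0.46, [272.0, 212.0])]
spanner_ring top [(0.72, [199.0, 152.0]), (0.71, [200.0, 236.0]), (0.59, [305.0, 285.0])]
spanner_grip side [(0.92, [236.0, 280.0]), (0.63, [320.0, 174.0]), (0.61, [285.0, 362.0])]
spanner_grip top [(0.87, [336.0, 246.0]), (0.76, [200.0, 202.0])]
spanner side [(0.75, [337.0, 192.0]), (0.68, [286.0, 333.0]), (0.62, [206.0, 272.0]), (0.3, [158.0, 264.0])]
spanner top [(0.77, [324.0, 265.0]), (0.76, [174.0, 242.0]), (0.51, [204.0, 174.0])]
rest side [(0.76, [206.0, 279.0])]
rest top [(0.85, [202.0, 180.0])]
cabinet side [(0.93, [231.0, 200.0])]
cabinet top [(0.87, [288.0, 172.0])]
hook_block side []
hook_block top []
rod_root side [(0.51, [271.0, 212.0])]
rod_root top []
apron_edge side [(0.92, [226.0, 139.0])]
apron_edge top [(0.81, [295.0, 162.0]), (0.23, [204.0, 174.0])]
hang_height side 
[... 575 characters left out ...]
])]
wrench side [(0.8, [271.0, 211.0]), (0.57, [207.0, 279.0])]
wrench top [(0.7, [285.0, 214.0])]
first_stage side [(0.51, [300.0, 152.0]), (0.19, [157.0, 264.0])]
first_stage top [(0.48, [369.0, 224.0])]
{'clock': 1.7, 'joint_pos': array([-1.2566,  0.3132,  0.0461,  1.3036,  0.    ,  1.4312]), 'qvel': array([-0.0012,  0.0004, -0.0002,  0.0012,  0.0011, -0.0002]), 'tau': array([ -0.0025, -48.0458,  29.881 ,   0.0003,  -0.0004,   0.    ]), 'tcp_pos': array([ 0.2521, -0.5168,  0.2313]), 'orientation': array([0.    , 0.9744, 0.225 , 0.    ]), 'wrist_force': array([-0.3661, -0.568 ,  0.2691]), 'ft_torque': array([ 0.0117,  0.0008, -0.0089]), 'grip_force': 0.0, 'finger_gap': 0.08566031255854699}
```

View pics/top.png

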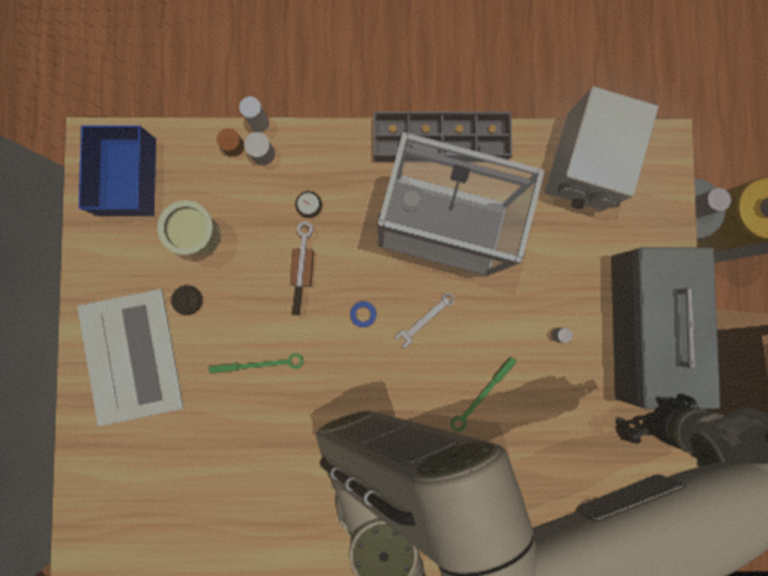

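View pics/side.png

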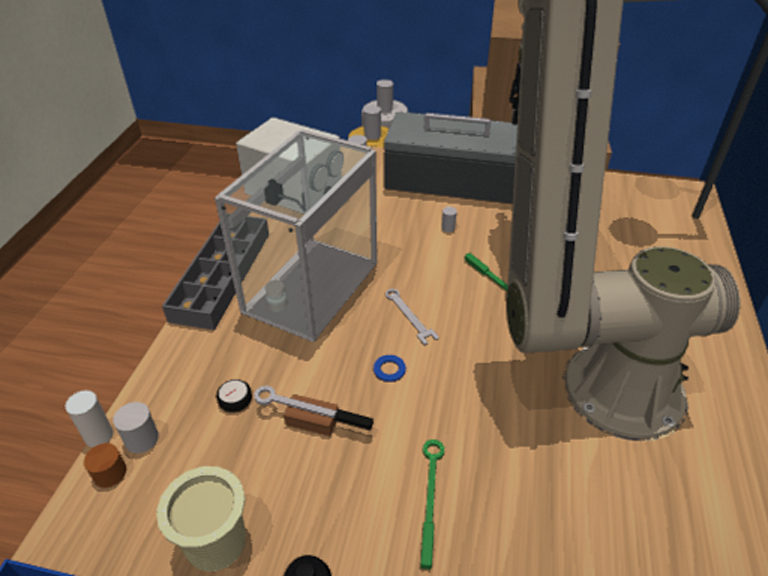

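In the top view (native px), three things are spanner-shaped. The steel one has its ring at (203,152) and handle at (198,200), on the wooden rest. The two green ones are at (170,242) and (322,262). The bare steel one on the rest fits the description. Next I'll enlarge it together with the hook.

```bash
python3 - <<'E'
from h import *
np.set_printoptions(precision=4,suppress=True)
C={n:cams.read_camera(n) for n in('side','top')}
def crop(n,x,y,w,h,k): return cv2.resize(C[n]['pixels'][y:y+h,x:x+w,::-1],(w*k,h*k),interpolation=cv2.INTER_CUBIC)
a=crop('side',135,85,100,75,5); b=crop('top',185,140,40,75,5)   # 500x375,200x375 
c=crop('top',245,85,120,100,5)[:]  # 600x500
# layout
im=np.zeros((600,800,3),np.uint8)
c=crop('top',250,85,115,56,5) # 575x280
im[:320,:500]=a[:320]; im[:375,510:710]=b; im[325:325+275,:500]=c[:275,:500]
cv2.imwrite('pics/c.png',im)
np.save('side.npy',C['side']['pixels']);np.save('top.npy',C['top']['pixels'])
r=spotter.cut_out('spanner','top')
for d in r[:3]:
  m=d['region']; print(d['conf'],d['uv'],m.sum(), [ (np.where(m)[1].min(),np.where(m)[0].min(),np.where(m)[1].max(),np.where(m)[0].max())])
for uv in [(203,152.5)]: print('ring',onz(C['top'],uv,.039))
print('grip',onz(C['top'],(198,200),.039))
c=C['top']
for uv in [(380,222),(519,262),(541,171),(405,136)]: print(onz(c,np.array(uv)/1.5,.31))
E
```

```text
0.78 [321.1, 264.1] 320 [(np.int64(300), np.int64(238), np.int64(343), np.int64(286))]
0.75 [201.1, 181.8] 154 [(np.int64(195), np.int64(155), np.int64(204), np.int64(208))]
0.73 [174.7, 241.9] 261 [(np.int64(139), np.int64(234), np.int64(201), np.int64(247))]
ring [0.6602 0.1872 0.039 ]
grip [0.4865 0.2042 0.039 ]
[0.6258 0.0039 0.31  ]
[ 0.5479 -0.263   0.31  ]
[ 0.7256 -0.3093  0.31  ]
[ 0.7946 -0.0452  0.31  ]
```

View pics/c.png

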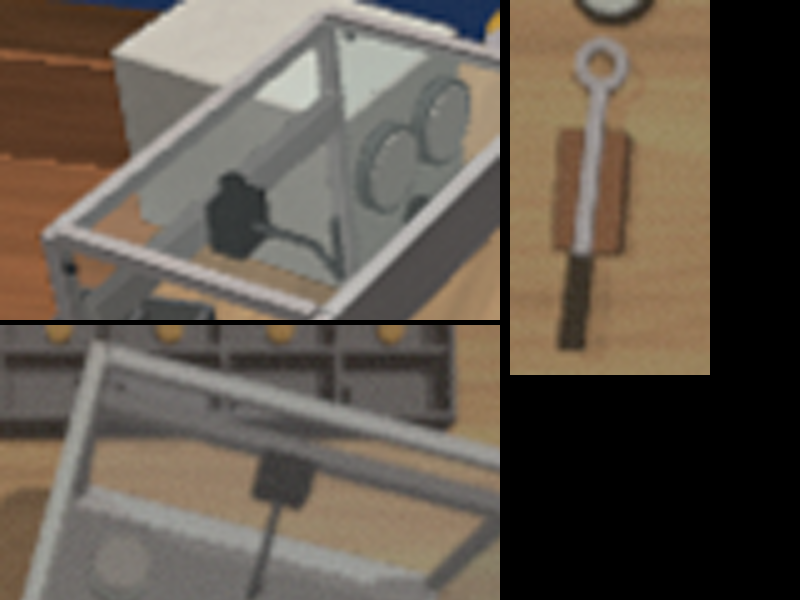

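The crop confirms the bare steel spanner with the black handle: ring at (203.4,152.8), handle at (198,200.5). In the side view the hook's upturned end is at about (202,129), and the top view shows the rod running to about (301,139).

```bash
python3 - <<'E'
from h import *
np.set_printoptions(precision=4,suppress=True)
C={n:cams.read_camera(n) for n in('side','top')}
def crop(n,x,y,w,h,k): return cv2.resize(C[n]['pixels'][y:y+h,x:x+w,::-1],(w*k,h*k),interpolation=cv2.INTER_CUBIC)
im=np.hstack([crop('side',175,115,40,40,10),crop('top',285,110,40,40,10)])
im=cv2.convertScaleAbs(im,alpha=1.6)
cv2.imwrite('pics/d.png',im)
s,t=C['side'],C['top']
print('tip side',onz(s,(202,128.6),.268),'top',onz(t,(301.3,138.7),.268), tri(s,(202,128.6),t,(301.3,138.7)))
print('root side',onz(s,(188,130.6),.243),'top',onz(t,(306,121),.243))
E
```

```text
tip side [ 0.6657 -0.1377  0.268 ] top [ 0.6619 -0.141   0.268 ] (array([ 0.6645, -0.1409,  0.2658]), np.float64(0.0044624243418666994))
root side [ 0.7178 -0.1534  0.243 ] top [ 0.7227 -0.1598  0.243 ]
```

View pics/d.png

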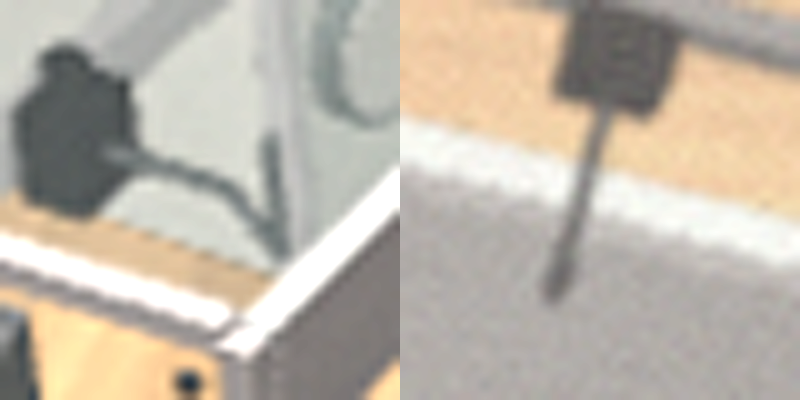

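```bash
cat >> h.py <<'E'
G=.019
def Rt(h,a):
    "h heading of spanner x (deg), a = lean - tilt (deg)"
    c,s=np.cos(np.radians(h)),np.sin(np.radians(h))
    x=np.array([-c,-s,0]);z=np.array([0,0,-1.]);return R.from_matrix(np.array([x,np.cross(z,x),z]).T)*R.from_euler('y',a,degrees=True)
def plan(p,r,wps,grip,v=.045,w=8.):
    "wps: (grasp point xyz, heading, a, [v,w]) ; p,r current TCP pose -> rows"
    out=[]
    for wp in wps:
        r1=Rt(wp[1],wp[2]); p1=np.array(wp[0])+G*r1.as_matrix()[:,2]
        if len(wp)>3: v,w=wp[3]
        n=int(np.ceil(max(np.linalg.norm(p1-p)/v,np.degrees((r.inv()*r1).magnitude())/w,1)))
        g0=p-G*r.as_matrix()[:,2]; g1=np.array(wp[0]); rv=(r.inv()*r1).as_rotvec(); r0=r
        for i in range(1,n+1):
            rt=r0*R.from_rotvec(rv*i/n); pt=g0+(g1-g0)*i/n+G*rt.as_matrix()[:,2]
            d=np.round(r.inv().apply(pt-p)/.25,3); t=np.round((r.inv()*rt).as_rotvec()/np.pi,4)
            out.append([*(d+0.).tolist(),*(t+0.).tolist(),grip])
            p=p+r.apply(d*.25); r=r*R.from_rotvec(t*np.pi)
    return out,p,r
def show(rows):
    for i in range(0,len(rows),20): print('[['+','.join('['+','.join('%g'%x for x in q)+']' for q in rows[i:i+20])+']]')
def cur():
    s=env.get_state(); return np.array(s['tcp_pos']),q(s['orientation'])
E
python3 - <<'E'
from h import *
np.set_printoptions(precision=4,suppress=True)
s={n:cams.read_camera(n) for n in('side','top')};t=s['top'];s=s['side']
print('tip',onz(s,(201.3,128),.268),onz(t,(300,138.5),.268),tri(s,(201.3,128),t,(300,138.5)))
print('root',onz(s,(185.5,129.7),.243),onz(t,(304.75,120.5),.243))
ring=onz(t,(202.95,152.3),.039);grip=onz(t,(197.6,200),.039);d=ring-grip
print(ring,grip,np.linalg.norm(d),np.degrees(np.arctan2(d[1],d[0])))
h=-5.5
p,r=cur()
rows,p,r=plan(p,r,[((.37,-.2,.25),-60,0),((.45,.12,.22),h,20),((.4865,.204,.13),h,25)],0)
print(len(rows));show(rows)
E
```

```text
tip [ 0.6687 -0.1403  0.268 ] [ 0.6625 -0.1371  0.268 ] (array([ 0.6644, -0.1361,  0.271 ]), np.float64(0.0051503346125701625))
root [ 0.7269 -0.1564  0.243 ] [ 0.7243 -0.1559  0.243 ]
[0.6609 0.1874 0.039 ] [0.4865 0.2056 0.039 ] 0.17539471444126267 -5.983891137595248
23
[[[0.082,-0.078,0,0,0,-0.0435,0],[0.091,-0.066,0,0,0,-0.0435,0],[0.1,-0.052,0,0,0,-0.0436,0],[0.105,-0.039,0,0,0,-0.0435,0],[0.111,-0.024,0.001,0,0,-0.0435,0],[0.112,-0.009,0,0,0,-0.0435,0],[0.112,0.007,0,0,0,-0.0435,0],[0.111,0.022,0,0,0,-0.0435,0],[0.106,0.037,0,0,0,-0.0436,0],[0.101,0.051,0,0,0,-0.0435,0],[0.093,0.064,0,0,0,-0.0435,0],[0.082,0.076,0,0,0,-0.0435,0],[0.122,0.113,0.015,0.0066,0.0128,-0.0375,0],[0.106,0.126,0.017,0.0066,0.0128,-0.0374,0],[0.09,0.138,0.018,0.0066,0.0129,-0.0375,0],[0.073,0.148,0.018,0.0066,0.0128,-0.0374,0],[0.053,0.155,0.017,0.0066,0.0128,-0.0375,0],[0.035,0.16,0.016,0.0066,0.0128,-0.0374,0],[0.014,0.163,0.013,0.0066,0.0129,-0.0375,0],[-0.006,0.163,0.01,0.0066,0.0128,-0.0374,0]]]
[[[-0.074,0.116,0.1,0,0.0093,0,0],[-0.077,0.117,0.097,0,0.0092,0,0],[-0.08,0.116,0.096,0,0.0093,0,0]]]
```

Call:
jog_arm:
  increments:
    - [[0.082,-0.078,0,0,0,-0.0435,0],[0.091,-0.066,0,0,0,-0.0435,0],[0.1,-0.052,0,0,0,-0.0436,0],[0.105,-0.039,0,0,0,-0.0435,0],[0.111,-0.024,0.001,0,0,-0.0435,0],[0.112,-0.009,0,0,0,-0.0435,0],[0.112,0.007,0,0,0,-0.0435,0],[0.111,0.022,0,0,0,-0.0435,0],[0.106,0.037,0,0,0,-0.0436,0],[0.101,0.051,0,0,0,-0.0435,0],[0.093,0.064,0,0,0,-0.0435,0],[0.082,0.076,0,0,0,-0.0435,0],[0.122,0.113,0.015,0.0066,0.0128,-0.0375,0],[0.106,0.126,0.017,0.0066,0.0128,-0.0374,0],[0.09,0.138,0.018,0.0066,0.0129,-0.0375,0],[0.073,0.148,0.018,0.0066,0.0128,-0.0374,0],[0.053,0.155,0.017,0.0066,0.0128,-0.0375,0],[0.035,0.16,0.016,0.0066,0.0128,-0.0374,0],[0.014,0.163,0.013,0.0066,0.0129,-0.0375,0],[-0.006,0.163,0.01,0.0066,0.0128,-0.0374,0]]

```text
clock: 4.05
tcp_pos: [0.4441, 0.1221, 0.2021]
orientation: [-0.174, 0.045, 0.984, 0.008]
wrist_force: [0.1, -0.4, 0.4]
finger_gap: 0.0854
grip_force: 0.0
```

Call:
jog_arm:
  increments:
    - [[-0.074,0.116,0.1,0,0.0093,0,0],[-0.077,0.117,0.097,0,0.0092,0,0],[-0.08,0.116,0.096,0,0.0093,0,0],[0,0,0,0,0,0,0],[0,0,0,0,0,0,0]]

```text
clock: 4.55
tcp_pos: [0.4777, 0.2049, 0.1114]
orientation: [-0.218, 0.046, 0.975, 0.01]
wrist_force: [-0.4, -0.3, 1.0]
finger_gap: 0.0853
grip_force: 0.0
```

```bash
python3 - <<'E'
from h import *
np.set_printoptions(precision=4,suppress=True)
p,r=cur();print(p-G*r.as_matrix()[:,2],r.as_matrix(),env.get_state()['joint_pos'],env.get_state()['clock'])
t=cams.read_camera('top');print(onz(t,spotter.landmark_of('spanner_grip','top')[0]['uv'],.039),[(d['conf'],onz(t,d['uv'],.039)) for d in spotter.landmark_of('spanner_grip','top')])
rows,p,r=plan(p,r,[((.4865,.205,.039),-6,25,(.02,5))],0);show(rows)
save(t,'e.png',(160,110,280,230),5)
E
```

```text
[0.4858 0.2042 0.1286] [[-0.9009  0.0945 -0.4237]
 [ 0.086   0.9955  0.039 ]
 [ 0.4254 -0.0013 -0.905 ]] [0.1828 0.6186 0.1264 1.5035 0.1157 0.2527] 4.55
[ 0.3307 -0.2935  0.039 ] [(0.64, array([ 0.3307, -0.2935,  0.039 ])), (0.47, array([0.3245, 0.3715, 0.039 ]))]
[[[-0.031,0.001,0.065,-0.0003,-0.0002,0.0005,0],[-0.031,0.001,0.064,-0.0004,-0.0002,0.0006,0],[-0.031,0.001,0.065,-0.0003,-0.0002,0.0005,0],[-0.031,0,0.065,-0.0004,-0.0002,0.0006,0],[-0.031,0.001,0.064,-0.0003,-0.0002,0.0005,0]]]
```

View pics/e.png

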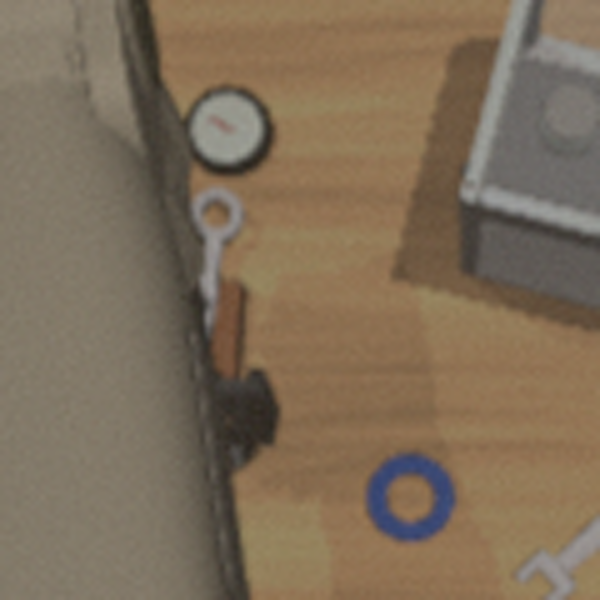

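The view shows the spanner undisturbed, with its ring at about (203,152) and the gripper above the handle. I'll descend and grip.

Call:
jog_arm:
  increments:
    - [[-0.031,0.001,0.065,0,0,0.0005,0],[-0.031,0.001,0.064,0,0,0.0006,0],[-0.031,0.001,0.065,0,0,0.0005,0],[-0.031,0,0.065,0,0,0.0006,0],[-0.031,0.001,0.064,0,0,0.0005,0],[0,0,0,0,0,0,0],[0,0,0,0,0,0,255],[0,0,0,0,0,0,255],[0,0,0,0,0,0,255],[0,0,0,0,0,0,255],[0,0,0,0,0,0,255],[0,0,0,0,0,0,255],[0,0,0,0,0,0,255],[0,0,0,0,0,0,255]]
  force: 90

```text
clock: 6.1
tcp_pos: [0.4799, 0.2056, 0.0238]
orientation: [-0.216, 0.051, 0.975, 0.01]
wrist_force: [0.9, -0.1, 5.6]
finger_gap: 0.0163
grip_force: 87.8
```

```bash
python3 - <<'E'
from h import *
np.set_printoptions(precision=4,suppress=True)
s=env.get_state();p,r=cur();print(p-G*r.as_matrix()[:,2],s['finger_gap'],s['grip_force'],s['wrist_force'])
rows,p,r=plan(p,r,[((.4865,.205,.10),-6,25,(.03,6)),((.44,.12,.20),-12,-5,(.045,8)),((.42,.0,.20),-16,-11,(.045,8))],255);show(rows)
E
```

```text
[0.4879 0.2049 0.041 ] 0.01633463840542767 87.81322002410889 [ 0.942  -0.1216  5.6337]
[[[0.052,0,-0.106,-0.0006,0.0001,-0.0001,255],[0.053,0,-0.106,-0.0005,0.0002,-0.0001,255],[0.066,-0.089,-0.075,-0.0015,-0.0416,0.0083,255],[0.053,-0.091,-0.085,-0.0014,-0.0417,0.0083,255],[0.04,-0.092,-0.093,-0.0015,-0.0416,0.0083,255],[0.024,-0.092,-0.099,-0.0015,-0.0417,0.0083,255],[-0.01,-0.162,0.001,0.001,-0.0111,0.0073,255],[-0.013,-0.163,0.001,0.0011,-0.0111,0.0074,255],[-0.017,-0.161,0.002,0.001,-0.0111,0.0073,255]]]
```

Call:
jog_arm:
  increments:
    - [[0.052,0,-0.106,-0.0006,0,0,255],[0.053,0,-0.106,-0.0005,0,0,255],[0.066,-0.089,-0.075,-0.0015,-0.0416,0.0083,255],[0.053,-0.091,-0.085,-0.0014,-0.0417,0.0083,255],[0.04,-0.092,-0.093,-0.0015,-0.0416,0.0083,255],[0.024,-0.092,-0.099,-0.0015,-0.0417,0.0083,255],[-0.01,-0.162,0.001,0.001,-0.0111,0.0073,255],[-0.013,-0.163,0.001,0.0011,-0.0111,0.0074,255],[-0.017,-0.161,0.002,0.001,-0.0111,0.0073,255],[0,0,0,0,0,0,255],[0,0,0,0,0,0,255],[0,0,0,0,0,0,255]]

```text
clock: 7.3
tcp_pos: [0.4229, -0.0004, 0.1806]
orientation: [0.094, 0.138, 0.986, -0.013]
wrist_force: [-0.1, 0.5, -1.4]
finger_gap: 0.0166
grip_force: 88.5
```

```bash
python3 - <<'E'
from h import *
np.set_printoptions(precision=4,suppress=True)
s=env.get_state();p,r=cur();M=r.as_matrix();g=p-G*M[:,2];print(g,M,s['finger_gap'],s['grip_force'],s['wrist_force'],s['clock'])
sx=r.apply(R.from_euler('y',-25,degrees=True).apply([-1,0,0])); print('sx',sx)
ring=g+.175*sx;print('pred ring',ring)
C={n:cams.read_camera(n) for n in('side','top')}
for n in C: print(n,proj(C[n],ring),[(d['conf'],d['uv']) for d in spotter.landmark_of('spanner_ring',n)],proj(C[n],g))
def crop(n,u):
    x,y=int(u[0])-40,int(u[1])-40; return cv2.resize(C[n]['pixels'][y:y+80,x:x+80,::-1],(400,400),interpolation=cv2.INTER_CUBIC),(x,y)
a,o1=crop('side',proj(C['side'],ring));b,o2=crop('top',proj(C['top'],ring));print(o1,o2)
cv2.imwrite('pics/f.png',np.hstack([a,b]))
E
```

```text
[0.4194 0.0006 0.1993] [[-0.9438  0.2756  0.1826]
 [ 0.2705  0.9613 -0.0525]
 [-0.19   -0.0001 -0.9818]] 0.01661509203349889 88.46115589141846 [-0.098   0.5386 -1.3783] 7.3
sx [ 0.7782 -0.223   0.5871]
pred ring [ 0.5556 -0.0384  0.302 ]
side [228.7549 143.2552] [(0.76, [287.7, 298.8]), (0.63, [354.0, 202.3]), (0.6, [228.5, 146.4])] [274.7382 187.9843]
top [267.9951 172.4755] [(0.79, [268.4, 172.2]), (0.78, [198.5, 239.0]), (0.54, [305.4, 281.2]), (0.16, [207.3, 138.0])] [254.4645 219.0664]
(188, 103) (227, 132)
```

View pics/f.png

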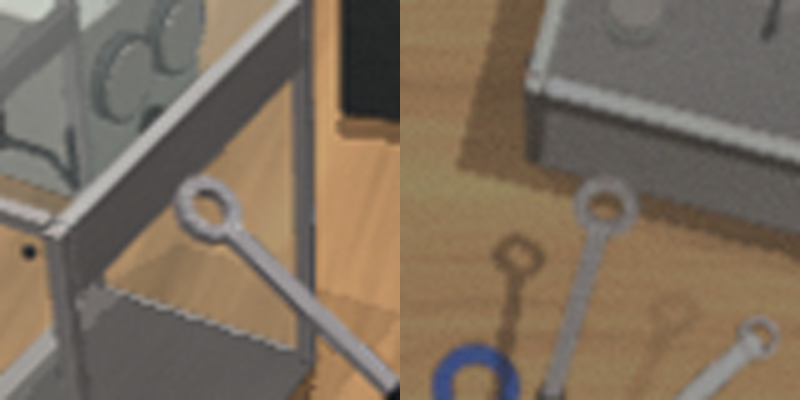

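Left crop (side): the ring centre is at about (229.2,144.0), against a predicted (228.8,143.3). Right crop (top): it is at (268.0,172.8), against a predicted (268.0,172.5). The grasp model holds to about 1–2 mm. Next comes the approach under the apron at a 28° tilt.

```bash
cat >> h.py <<'E'
def grasp_for(ring,h,th,L=.175,off=0.0):
    c,s=np.cos(np.radians(h)),np.sin(np.radians(h)); t=np.radians(th)
    return np.array(ring)-L*np.array([c*np.cos(t),s*np.cos(t),np.sin(t)])
def ax(h,th):
    h,t=np.radians([h,th]); return np.array([np.cos(h)*np.cos(t),np.sin(h)*np.cos(t),np.sin(t)])
E
python3 - <<'E'
from h import *
np.set_printoptions(precision=4,suppress=True)
s=cams.read_camera('side');t=cams.read_camera('top')
print(tri(s,(229.2,144.0),t,(268,172.8)))
p,r=cur()
over=np.array([.6645,-.139,.275]);h=-16;th=28
W=[(grasp_for(over-ax(h,th)*d,h,th),h,25-th,vw) for d,vw in [(.15,(.04,8)),(.03,(.02,4))]]
print(W[0][0])
rows,p,r=plan(p,r,W[:1],255);show(rows)
rows,p,r=plan(p,r,W[1:],255);show(rows)
E
```

```text
(array([ 0.5547, -0.0386,  0.2996]), np.float64(0.0004232388776477959))
[ 0.3887 -0.0599  0.1224]
[[[0.04,-0.089,0.097,0,0.0148,0.0001,255],[0.036,-0.089,0.099,-0.0001,0.0147,0.0002,255],[0.031,-0.09,0.1,0,0.0148,0.0001,255]]]
[[[-0.073,0,-0.034,0,0,0,255],[-0.072,0,-0.033,0,0,0,255],[-0.073,0,-0.034,0,0,0,255],[-0.072,0,-0.034,0,0,0,255],[-0.073,0,-0.034,0,0,0,255],[-0.072,0,-0.033,0,0,0,255]]]
```

Call:
jog_arm:
  increments:
    - [[0.04,-0.089,0.097,0,0.0148,0,255],[0.036,-0.089,0.099,0,0.0147,0,255],[0.031,-0.09,0.1,0,0.0148,0,255],[0,0,0,0,0,0,255],[-0.073,0,-0.034,0,0,0,255],[-0.072,0,-0.033,0,0,0,255],[-0.073,0,-0.034,0,0,0,255],[-0.072,0,-0.034,0,0,0,255],[-0.073,0,-0.034,0,0,0,255],[-0.072,0,-0.033,0,0,0,255],[0,0,0,0,0,0,255],[0,0,0,0,0,0,255],[0,0,0,0,0,0,255]]

```text
clock: 8.9
tcp_pos: [0.4902, -0.0893, 0.1595]
orientation: [0.025, 0.139, 0.99, -0.004]
wrist_force: [0.2, 0.4, -2.6]
finger_gap: 0.0164
grip_force: 88.7
```

```bash
cat > look.py <<'E'
from h import *
import sys
np.set_printoptions(precision=4,suppress=True)
s=env.get_state();p,r=cur();M=r.as_matrix();g=p-G*M[:,2]
sx=r.apply(R.from_euler('y',-25,degrees=True).apply([-1,0,0]))
ring=g+.175*sx+np.array([-.001,0,-.002]);print('grasp',g,'sx',sx,'ring',ring,s['grip_force'],s['wrist_force'],s['clock'])
C={n:cams.read_camera(n) for n in('side','top')}
ims=[]
for n in C:
    print(n,proj(C[n],ring),[(d['conf'],d['uv']) for d in spotter.landmark_of('spanner_ring',n)])
    x,y=[int(v)-20 for v in proj(C[n],ring)]
    ims.append(cv2.resize(C[n]['pixels'][y:y+40,x:x+40,::-1],(400,400),interpolation=cv2.INTER_CUBIC));print('o',x,y)
cv2.imwrite('pics/'+sys.argv[1],cv2.convertScaleAbs(np.hstack(ims),alpha=1.5))
E
python3 look.py g.png
```

```text
grasp [ 0.4892 -0.089   0.1785] sx [ 0.8492 -0.2432  0.4687] ring [ 0.6368 -0.1316  0.2585] 88.67554306983948 [ 0.1792  0.3915 -2.5804] 8.9
side [210.9545 133.5584] [(0.6, [211.7, 134.2]), (0.58, [291.6, 299.6]), (0.54, [357.8, 204.4])]
o 190 113
top [297.8541 147.4968] [(0.85, [304.3, 284.5]), (0.63, [194.7, 240.6])]
o 277 127
```

View pics/g.png

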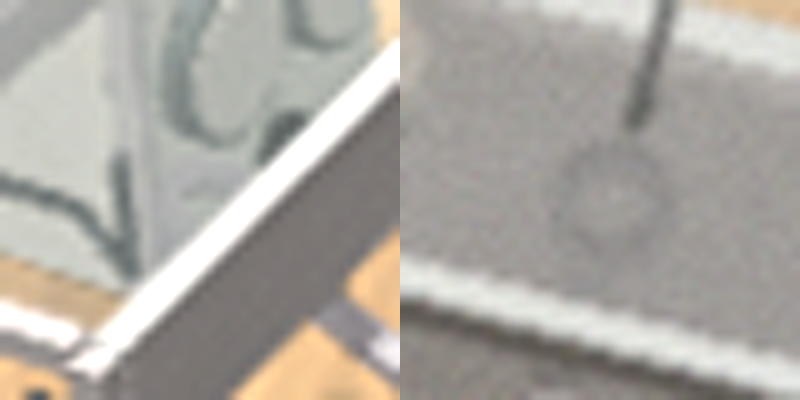

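Left crop (side): the ring is hidden behind the apron, and the upturned end is at about (202,128). Right crop (top): the ring shows at about (297.8,146.6) and the rod tip at (300.3,138.5). The ring is aligned sideways and has about 24 mm left to go. I'll rise 5 mm, then advance along the axis.

```bash
python3 - <<'E'
from h import *
np.set_printoptions(precision=4,suppress=True)
t=cams.read_camera('top');print(onz(t,(297.75,146.55),.2585),onz(t,(300.3,138.4),.268))
p,r=cur();g=p-G*r.as_matrix()[:,2]
g1=g+[0,0,.005];g2=g1+.024*np.array([.961,-.276,.532])
rows,p,r=plan(p,r,[(g1,-16,-3,(.0026,4)),(g2,-16,-3,(.0046,4))],255);show(rows)
E
```

```text
[ 0.6398 -0.1313  0.2585] [ 0.6628 -0.138   0.268 ]
[[[-0.001,0,-0.01,-0.0001,0,-0.0001,255],[0,0,-0.01,0,0.0001,0,255],[-0.016,0,-0.008,0,0,0,255],[-0.017,0,-0.007,0,0,0,255],[-0.016,0,-0.008,0,0,0,255],[-0.017,0,-0.008,0,0,0,255],[-0.016,0,-0.007,0,0,0,255],[-0.017,0,-0.008,0,0,0,255]]]
```

Call:
jog_arm:
  increments:
    - [[-0.001,0,-0.01,0,0,0,255],[0,0,-0.01,0,0,0,255],[-0.016,0,-0.008,0,0,0,255],[-0.017,0,-0.007,0,0,0,255],[-0.016,0,-0.008,0,0,0,255],[-0.017,0,-0.008,0,0,0,255],[-0.016,0,-0.007,0,0,0,255],[-0.017,0,-0.008,0,0,0,255],[0,0,0,0,0,0,255],[0,0,0,0,0,0,255]]

```text
clock: 10.15
tcp_pos: [0.5144, -0.0968, 0.1777]
orientation: [0.026, 0.139, 0.99, -0.004]
wrist_force: [-0.2, 0.1, -1.4]
finger_gap: 0.0164
grip_force: 88.7
```

```bash
python3 look.py i.png
```

```text
grasp [ 0.5135 -0.0965  0.1967] sx [ 0.8485 -0.2435  0.4698] ring [ 0.661  -0.1392  0.2769] 88.6622965335846 [-0.17    0.0593 -1.3917] 10.15
side [203.408 126.004] [(0.94, [289.1, 297.9]), (0.78, [356.9, 206.9])]
o 183 106
top [301.0871 138.3651] [(0.59, [306.1, 284.8]), (0.5, [196.2, 240.3])]
o 281 118
```

View pics/i.png

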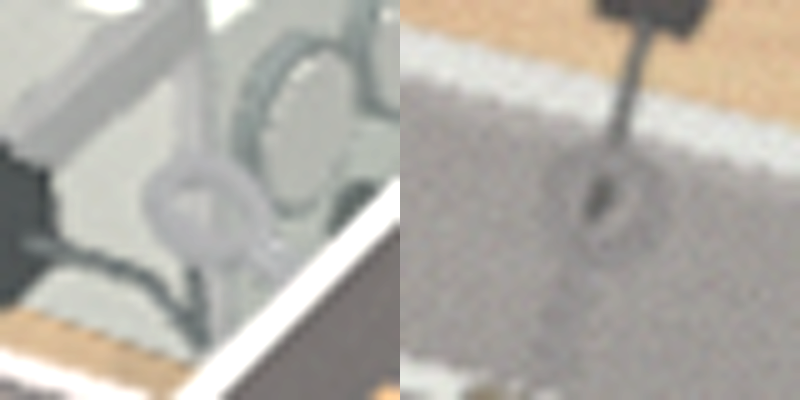

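Side crop: the ring sits above the upturned end. Top crop: the rod tip at (300.5,138) shows inside the ring hole, centred at (301.2,137.9), so the ring is over the tip to within about 2 mm. I'll now plan the lower-and-rotate path from the rod geometry.

```bash
cat > path.py <<'E'
from h import *
from scipy.spatial import cKDTree
# rod centreline relative to the tip axis (x into cabinet), z rel. to level part, mm
rod=np.vstack([np.c_[np.zeros(90),np.linspace(-18,25,90)],np.c_[np.linspace(0,18,50),np.linspace(-18,0,50)],np.c_[np.linspace(18,60,80),np.zeros(80)]])
T=cKDTree(rod)
def box(a,b): # outline points along u, +-4 normal
    u=np.linspace(a,b,40);n=np.linspace(-4,4,17)
    return np.vstack([np.c_[u,0*u+4],np.c_[u,0*u-4],np.c_[0*n+a,n],np.c_[0*n+b,n]])
S=np.vstack([box(11,19),box(-60,-11)])
def clear(x,z,th):
    c,s=np.cos(np.radians(th)),np.sin(np.radians(th))
    return T.query(np.c_[x+S[:,0]*c-S[:,1]*s, z+S[:,0]*s+S[:,1]*c])[0].min()-3
if __name__=='__main__':
    prev=None
    for th in range(28,91,6):
        best=max((clear(x,z,th)-(0 if prev is None else .03*np.hypot(x-prev[0],z-prev[1])),x,z) for x in np.arange(-8,16,.5) for z in np.arange(-20,16 if th>30 else 12,.5))
        prev=best[1:];print(th,np.round(best,2))
E
python3 path.py
```

```text
28 [4.84 0.   4.  ]
34 [3.88 0.   4.  ]
40 [2.86 0.   4.  ]
46 [1.77 0.   4.  ]
52 [0.63 0.   4.  ]
58 [  0.02   1.   -10.  ]
64 [  0.2   2.  -10.5]
70 [  0.18   3.5  -11.  ]
76 [ 0.81 15.5  -5.5 ]
82 [ 2.18 15.5  -5.  ]
88 [ 2.98 15.5  -4.5 ]
```

```bash
cat > p2.py <<'E'
from path import *
xs=np.arange(-3,17,.5);zs=np.arange(-16,12,.5);ths=list(range(40,91,2))
F=np.array([[[clear(x,z,t) for z in zs] for x in xs] for t in ths])
from scipy.ndimage import label
for lim in (1,.6,.4,.2,0,-.2,-.5):
    L,n=label(F>lim,np.ones((3,3,3)))
    a=L[0,np.argmin(abs(xs)),np.argmin(abs(zs-4))]; e=max([ths[i] for i in range(len(ths)) if a and (L[i]==a).any()],default=0)
    print(lim,e)
    if e>=88: break
# widest path by dijkstra (cost 1/clearance)
import heapq
s=(0,int(np.argmin(abs(xs))),int(np.argmin(abs(zs-4))));D={s:0};P={};H=[(0,s)]
while H:
    d,k=heapq.heappop(H)
    if d>D[k]: continue
    if ths[k[0]]>=86 and abs(xs[k[1]]-7)<2 and zs[k[2]]>-13: break
    for di in(-1,0,1):
     for dj in(-1,0,1):
      for dk in(-1,0,1):
        n=(k[0]+di,k[1]+dj,k[2]+dk)
        if n==k or min(n)<0 or n[0]>=len(ths) or n[1]>=len(xs) or n[2]>=len(zs): continue
        f=F[n]; 
        if f<-.6: continue
        c=d+np.sqrt(di*di+dj*dj+dk*dk)/(max(f,.0)+.15)**1
        if c<D.get(n,1e9): D[n]=c;P[n]=k;heapq.heappush(H,(c,n))
path=[k]
while k in P: k=P[k];path.append(k)
for k in path[::-1]: print(ths[k[0]],xs[k[1]],zs[k[2]],round(F[k],2))
E
python3 p2.py
```

```text
1 50
0.6 52
0.4 54
0.2 90
40 0.0 4.0 2.86
40 0.0 3.5 2.86
40 0.0 3.0 2.86
40 0.0 2.5 2.86
40 0.0 2.0 2.86
40 0.0 1.5 2.86
40 0.0 1.0 2.86
40 0.0 0.5 2.86
40 0.0 0.0 2.86
40 0.0 -0.5 2.86
40 0.0 -1.0 2.86
40 0.0 -1.5 2.86
40 0.0 -2.0 2.86
40 0.0 -2.5 2.66
42 0.0 -3.0 2.5
42 0.0 -3.5 2.44
44 0.0 -4.0 2.14
44 0.0 -4.5 2.13
44 0.0 -5.0 1.91
46 0.0 -5.5 1.76
46 0.0 -6.0 1.68
48 0.0 -6.5 1.39
48 0.0 -7.0 1.37
50 0.0 -7.5 1.01
50 0.0 -8.0 1.01
52 0.0 -8.5 0.62
54 0.5 -9.0 0.54
56 1.0 -9.5 0.39
58 1.0 -10.0 0.44
60 1.5 -10.0 0.33
62 2.0 -10.5 0.29
64 2.0 -10.5 0.23
66 2.5 -11.0 0.32
68 3.0 -11.0 0.39
70 3.5 -11.0 0.23
72 4.0 -11.5 0.2
74 4.5 -11.5 0.25
76 4.5 -11.5 0.29
78 5.0 -11.5 0.38
80 5.5 -11.5 0.47
82 6.0 -11.5 0.57
84 6.5 -11.5 0.67
86 7.0 -11.5 0.78
```

```bash
cat > step.py <<'E'
from h import *
import json,sys
# usage: step.py "x,z,th;x,z,th;..." v   ring in the tip frame (mm), relative to the pose held at calibration
np.set_printoptions(precision=4,suppress=True)
TIP=json.load(open('tip.json'))  # model ring position that is at tip frame (0,0)
p,r=cur();M=r.as_matrix();g=p-G*M[:,2]
sx=r.apply(R.from_euler('y',-25,degrees=True).apply([-1,0,0]));ring=g+.175*sx
d=ring-TIP;e=np.array([.9613,-.2756,0]);print('ring now x,y,z mm',1e3*d@e,1e3*(d@[.2756,.9613,0]),1e3*d[2],'th',np.degrees(np.arcsin(sx[2])),env.get_state()['wrist_force'])
if len(sys.argv)>1:
    W=[]
    for w in sys.argv[1].split(';'):
        x,z,th=map(float,w.split(','))
        W.append((grasp_for(np.array(TIP)+e*x/1e3+[0,0,z/1e3],-16,th),-16,25-th,(float(sys.argv[2])/1e3,3)))
    show(plan(p,r,W,255)[0])
E
python3 - <<'E'
from h import *
import json
p,r=cur();M=r.as_matrix();g=p-G*M[:,2]
sx=r.apply(R.from_euler('y',-25,degrees=True).apply([-1,0,0]));ring=g+.175*sx
json.dump(list(ring-np.array([-.0015*.9613,.0015*.2756,.034])),open('tip.json','w'))
E
python3 step.py "0,34,28;0,5,28" 5
```

```text
ring now x,y,z mm -1.5000795750000264 9.386225252594475e-16 34.0 th 28.014482768099278 [ 0.4075 -0.2798 -1.3556]
[[[-0.006,0,0,-0.0001,0.0001,-0.0001,255],[0.001,0,0.019,0,0,0,255],[0.001,0,0.02,0,0,0,255],[0.001,0,0.019,0,0,0,255],[0.001,0,0.019,0,0,0,255],[0.001,0,0.02,0,0,0,255],[0.001,0,0.019,0,0,0,255]]]
```

Call:
jog_arm:
  increments:
    - [[-0.006,0,0,0,0,0,255],[0.001,0,0.019,0,0,0,255],[0.001,0,0.02,0,0,0,255],[0,0,0,0,0,0,255],[0,0,0,0,0,0,255]]

```text
clock: 10.85
tcp_pos: [0.5156, -0.0971, 0.1677]
orientation: [0.026, 0.139, 0.99, -0.004]
wrist_force: [0.4, 0.0, -1.7]
finger_gap: 0.0164
grip_force: 88.7
```

Call:
jog_arm:
  increments:
    - [[0.001,0,0.019,0,0,0,255],[0.001,0,0.019,0,0,0,255],[0,0,0,0,0,0,255],[0,0,0,0,0,0,255]]

```text
clock: 11.25
tcp_pos: [0.5165, -0.0975, 0.1587]
orientation: [0.027, 0.139, 0.99, -0.004]
wrist_force: [4.8, -0.9, -2.4]
finger_gap: 0.0166
grip_force: 88.1
```

```bash
python3 look.py j.png; python3 step.py "0,5,28;0,4,34;0,1,40;0,-3,43" 4
```

```text
grasp [ 0.5155 -0.0972  0.1777] sx [ 0.8479 -0.2434  0.471 ] ring [ 0.6629 -0.1398  0.2581] 88.07355165481567 [ 4.7546 -0.8769 -2.4036] 11.25
side [203.3964 131.0989] [(0.81, [354.3, 201.3]), (0.78, [288.3, 301.0])]
o 183 111
top [300.4336 139.0566] [(0.65, [199.3, 241.3]), (0.64, [306.0, 282.0]), (0.48, [204.9, 137.2])]
o 280 119
ring now x,y,z mm 0.7174456080652644 -0.10217750791573572 15.177117425310499 th 28.08133287953765 [ 5.4641 -1.6535 -1.7547]
[[[0.002,0,0.013,0,0.0002,-0.0001,255],[0.002,0,0.013,-0.0001,0.0001,0,255],[0.002,0,0.014,0,0.0002,-0.0001,255],[-0.007,0,0.011,0,-0.0056,0,255],[-0.007,0,0.012,0,-0.0055,0,255],[-0.007,0,0.011,0,-0.0056,0,255],[-0.006,0,0.012,0,-0.0056,0,255],[-0.006,0,0.012,0,-0.0055,0,255],[-0.007,0,0.012,0,-0.0056,0,255],[-0.007,0,0.013,0,-0.0056,0,255],[-0.006,0,0.012,0,-0.0055,0,255],[-0.006,0,0.013,0,-0.0056,0,255],[-0.006,0,0.013,0,-0.0055,0,255],[-0.006,0,0.013,0,-0.0056,0,255],[-0.006,0,0.013,0,-0.0055,0,255],[-0.004,0,0.012,0,-0.0042,0,255],[-0.004,0,0.012,0,-0.0041,0,255],[-0.003,0,0.013,0,-0.0042,0,255],[-0.004,0,0.012,0,-0.0042,0,255]]]
```

View pics/j.png

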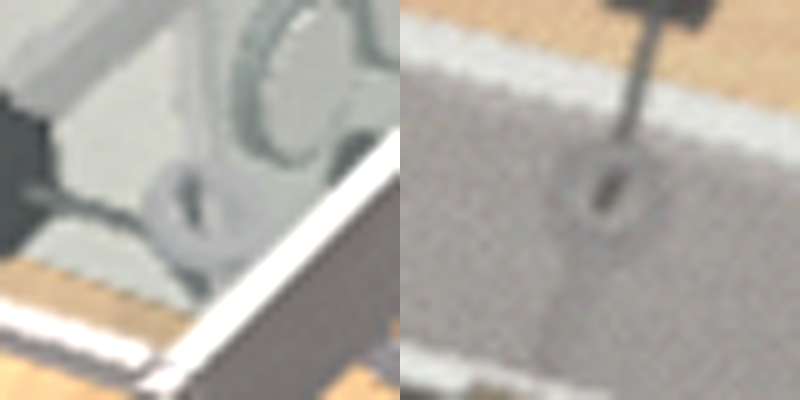

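Side crop: the rod tip at about (202,130.5) now shows inside the ring hole, toward its far (+x) side. Top crop: the rod tip is also inside the ring. So the ring is threaded, and the roughly 5 N push along +x means it should move a few mm further in.

Call:
jog_arm:
  increments:
    - [[-0.004,0,0,0,0,0,255],[-0.004,0,0,0,0,0,255],[0,0,0,0,0,0,255],[0,0,0,0,0,0,255]]

```text
clock: 11.85
tcp_pos: [0.5172, -0.0976, 0.1583]
orientation: [0.026, 0.139, 0.99, -0.004]
wrist_force: [1.1, -1.1, -1.5]
finger_gap: 0.0165
grip_force: 88.5
```

Call:
jog_arm:
  increments:
    - [[-0.004,0,0,0,0,0,255],[-0.004,0,0,0,0,0,255],[0,0,0,0,0,0,255],[0,0,0,0,0,0,255]]

```text
clock: 12.25
tcp_pos: [0.5196, -0.0983, 0.1588]
orientation: [0.026, 0.139, 0.99, -0.004]
wrist_force: [-0.0, 1.0, -2.2]
finger_gap: 0.0166
grip_force: 88.8
```

```bash
python3 step.py
```

```text
ring now x,y,z mm 4.172490370052745 0.014395196106719825 15.147522534213891 th 28.02297941038917 [-0.0288  1.0142 -2.1939]
```

Call:
jog_arm:
  increments:
    - [[-0.004,0,0,0,0,0,255],[-0.004,0,0,0,0,0,255],[-0.004,0,0,0,0,0,255],[-0.004,0,0,0,0,0,255],[0,0,0,0,0,0,255],[0,0,0,0,0,0,255]]

```text
clock: 12.85
tcp_pos: [0.5235, -0.0995, 0.159]
orientation: [0.026, 0.139, 0.99, -0.004]
wrist_force: [0.1, 0.8, -1.5]
finger_gap: 0.0164
grip_force: 88.8
```

Call:
jog_arm:
  increments:
    - [[-0.004,0,0,0,0,0,255],[-0.004,0,0,0,0,0,255],[0,0,0,0,0,0,255],[0,0,0,0,0,0,255]]

```text
clock: 13.25
tcp_pos: [0.5255, -0.1, 0.1591]
orientation: [0.026, 0.139, 0.99, -0.004]
wrist_force: [0.0, -0.0, -2.2]
finger_gap: 0.0168
grip_force: 88.8
```

```bash
python3 step.py
```

```text
ring now x,y,z mm 10.2739475176316 -0.04055285941037782 15.489376061973342 th 28.033322483079463 [ 0.0048 -0.0405 -2.156 ]
```

Call:
jog_arm:
  increments:
    - [[-0.004,0,0,0,0,0,255],[0,0,0,0,0,0,255],[0,0,0,0,0,0,255]]

```text
clock: 13.55
tcp_pos: [0.5264, -0.1003, 0.1592]
orientation: [0.026, 0.139, 0.99, -0.004]
wrist_force: [1.2, 0.5, -1.4]
finger_gap: 0.0167
grip_force: 88.8
```

Call:
jog_arm:
  increments:
    - [[-0.004,0,0,0,0,0,255],[0,0,0,0,0,0,255],[0,0,0,0,0,0,255]]

```text
clock: 13.85
tcp_pos: [0.5274, -0.1006, 0.1592]
orientation: [0.026, 0.139, 0.99, -0.004]
wrist_force: [0.1, 0.3, -1.9]
finger_gap: 0.0165
grip_force: 88.8
```

Call:
jog_arm:
  increments:
    - [[-0.004,0,0,0,0,0,255],[0,0,0,0,0,0,255],[0,0,0,0,0,0,255]]

```text
clock: 14.15
tcp_pos: [0.5282, -0.1008, 0.1592]
orientation: [0.026, 0.139, 0.99, -0.004]
wrist_force: [-0.5, 0.2, -2.3]
finger_gap: 0.0162
grip_force: 88.8
```

```bash
python3 look.py k.png; python3 step.py
```

```text
grasp [ 0.5272 -0.1005  0.1781] sx [ 0.8486 -0.2436  0.4696] ring [ 0.6747 -0.1431  0.2583] 88.81813287734985 [-0.4894  0.2485 -2.2985] 14.15
side [199.9542 129.9536] [(0.77, [288.8, 301.4]), (0.59, [356.0, 205.2])]
o 179 109
top [301.4916 135.2055] [(0.82, [197.5, 240.3]), (0.57, [305.3, 282.1])]
o 281 115
ring now x,y,z mm 13.113256158912796 -0.0029062401329433313 15.552466025042094 th 28.017281711697848 [-0.6653 -0.0698 -1.8431]
```

View pics/k.png

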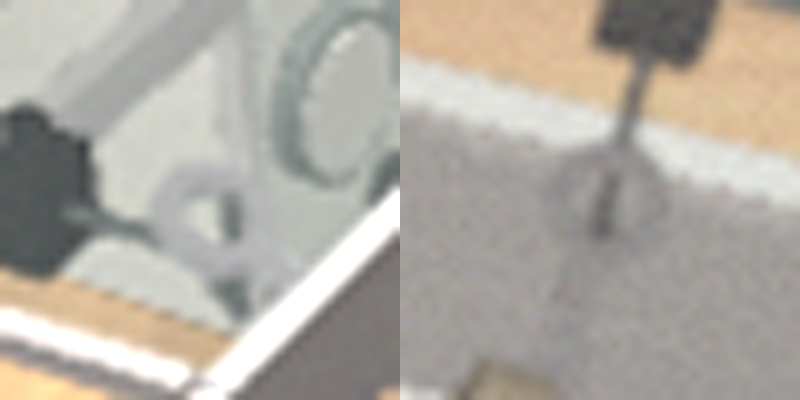

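Side crop: the rod at about (202,130.5) is now at the near wall of the hole. Top crop: the tip at (301,138) is at the hole's near rim. The free range is therefore model x from about 2 to 13.5 mm, so I recentre at 7.5.

```bash
python3 - <<'E'
import json,numpy as np
t=np.array(json.load(open('tip.json')))+.0075*np.array([.9613,-.2756,0]);json.dump(list(t),open('tip.json','w'))
E
python3 step.py "0,15,28;0,5,28;0,5,34;0,3,40" 4
```

```text
ring now x,y,z mm 5.612858283912778 -0.002906240132934691 15.552466025042094 th 28.017281711697848 [-0.6653 -0.0698 -1.8431]
[[[0.011,0,0,-0.0001,0,-0.0001,255],[0.012,0,0.001,0,0.0001,0,255],[0.001,0,0.013,0,0,0,255],[0,0,0.014,0,0,0,255],[0.001,0,0.013,0,0,0,255],[-0.009,0,0.013,0,-0.0067,0,255],[-0.008,0,0.013,0,-0.0066,0,255],[-0.008,0,0.013,0,-0.0067,0,255],[-0.007,0,0.013,0,-0.0067,0,255],[-0.008,0,0.014,0,-0.0066,0,255],[-0.007,0,0.012,0,-0.0056,0,255],[-0.006,0,0.012,0,-0.0055,0,255],[-0.007,0,0.012,0,-0.0056,0,255],[-0.006,0,0.013,0,-0.0055,0,255],[-0.006,0,0.012,0,-0.0056,0,255],[-0.006,0,0.013,0,-0.0056,0,255]]]
```

Call:
jog_arm:
  increments:
    - [[0.011,0,0,0,0,0,255],[0.012,0,0.001,0,0,0,255],[0,0,0,0,0,0,255],[0.001,0,0.013,0,0,0,255],[0,0,0.014,0,0,0,255],[0.001,0,0.013,0,0,0,255],[0,0,0,0,0,0,255]]

```text
clock: 15.05
tcp_pos: [0.5224, -0.0991, 0.1479]
orientation: [0.026, 0.139, 0.99, -0.004]
wrist_force: [-0.4, 0.3, -1.3]
finger_gap: 0.0164
grip_force: 88.6
```

Call:
jog_arm:
  increments:
    - [[-0.009,0,0.013,0,-0.0067,0,255],[-0.008,0,0.013,0,-0.0066,0,255],[-0.008,0,0.013,0,-0.0067,0,255],[-0.007,0,0.013,0,-0.0067,0,255],[-0.008,0,0.014,0,-0.0066,0,255],[0,0,0,0,0,0,255],[0,0,0,0,0,0,255]]

```text
clock: 15.75
tcp_pos: [0.5338, -0.1024, 0.1332]
orientation: [0.078, 0.139, 0.987, -0.011]
wrist_force: [-0.7, 0.7, -2.0]
finger_gap: 0.0165
grip_force: 88.6
```

```bash
python3 step.py "0,4,37;0,2,40;0,-1,42" 4
```

```text
ring now x,y,z mm 0.057563636675176735 -0.02406722207070635 5.054825699703364 th 33.99535231045068 [-0.6766  0.6535 -1.9593]
[[[-0.006,0,0.012,0,-0.0056,0,255],[-0.007,0,0.013,-0.0001,-0.0055,-0.0001,255],[-0.006,0,0.012,0,-0.0056,0,255],[-0.006,0,0.014,0,-0.0056,0,255],[-0.006,0,0.013,0,-0.0055,0,255],[-0.006,0,0.014,0,-0.0056,0,255],[-0.003,0,0.011,0,-0.0037,0,255],[-0.004,0,0.011,0,-0.0037,0,255],[-0.003,0,0.012,0,-0.0037,0,255]]]
```

Call:
jog_arm:
  increments:
    - [[-0.006,0,0.012,0,-0.0056,0,255],[-0.007,0,0.013,0,-0.0055,0,255],[-0.006,0,0.012,0,-0.0056,0,255],[0,0,0,0,0,0,255],[0,0,0,0,0,0,255]]

```text
clock: 16.25
tcp_pos: [0.5399, -0.1042, 0.1249]
orientation: [0.104, 0.139, 0.985, -0.015]
wrist_force: [-0.4, 0.0, -2.2]
finger_gap: 0.0165
grip_force: 88.6
```

Call:
jog_arm:
  increments:
    - [[-0.006,0,0.014,0,-0.0056,0,255],[-0.006,0,0.013,0,-0.0055,0,255],[-0.006,0,0.014,0,-0.0056,0,255],[0,0,0,0,0,0,255],[0,0,0,0,0,0,255]]

```text
clock: 16.75
tcp_pos: [0.5465, -0.1061, 0.1162]
orientation: [0.129, 0.138, 0.982, -0.018]
wrist_force: [0.2, -0.0, -1.4]
finger_gap: 0.0163
grip_force: 88.6
```

Call:
jog_arm:
  increments:
    - [[-0.003,0,0.011,0,-0.0037,0,255],[-0.004,0,0.011,0,-0.0037,0,255],[-0.003,0,0.012,0,-0.0037,0,255],[0,0,0,0,0,0,255],[0,0,0,0,0,0,255]]

```text
clock: 17.25
tcp_pos: [0.5507, -0.1072, 0.1082]
orientation: [0.146, 0.138, 0.979, -0.021]
wrist_force: [1.0, -0.4, -2.5]
finger_gap: 0.0164
grip_force: 88.6
```

```bash
python3 step.py "0,-2,44;0,-4,46;0,-6,47" 4
```

```text
ring now x,y,z mm -0.005971532071023889 -0.002214379354858378 -1.2596666157124736 th 42.01448758356339 [ 0.995  -0.4246 -2.5321]
[[[-0.006,0,0.012,-0.0001,-0.0055,0,255],[-0.006,0,0.013,-0.0001,-0.0055,-0.0001,255],[-0.005,0,0.015,0,-0.0056,0,255],[-0.006,0,0.014,0,-0.0055,0,255],[-0.002,0,0.009,0,-0.0028,0,255],[-0.001,0,0.01,0,-0.0028,0,255]]]
```

Call:
jog_arm:
  increments:
    - [[-0.006,0,0.012,0,-0.0055,0,255],[-0.006,0,0.013,0,-0.0055,0,255],[0,0,0,0,0,0,255],[0,0,0,0,0,0,255]]

```text
clock: 17.65
tcp_pos: [0.5554, -0.1086, 0.1035]
orientation: [0.163, 0.137, 0.977, -0.023]
wrist_force: [0.3, 0.5, -2.3]
finger_gap: 0.0167
grip_force: 88.6
```

Call:
jog_arm:
  increments:
    - [[-0.005,0,0.015,0,-0.0056,0,255],[-0.006,0,0.014,0,-0.0055,0,255],[0,0,0,0,0,0,255],[0,0,0,0,0,0,255]]

```text
clock: 18.05
tcp_pos: [0.5603, -0.11, 0.0977]
orientation: [0.18, 0.137, 0.974, -0.026]
wrist_force: [0.4, 0.5, -2.6]
finger_gap: 0.0164
grip_force: 88.7
```

```bash
python3 step.py "0,-6,47;0,-7,47;0,-8,47;0,-9,47" 4
```

```text
ring now x,y,z mm 0.37404956181214644 -0.025395122517558124 -3.4903662377518687 th 45.99460751164727 [ 0.3932  0.5255 -2.5853]
[[[-0.001,0,0.01,-0.0001,-0.0028,0,255],[-0.001,0,0.01,0,-0.0028,-0.0001,255],[0.002,0,0.004,0,0,0,255],[0.001,0,0.003,0,0,0,255],[0.002,0,0.004,0,0,0,255]]]
```

Call:
jog_arm:
  increments:
    - [[-0.001,0,0.01,0,-0.0028,0,255],[-0.001,0,0.01,0,-0.0028,0,255],[0,0,0,0,0,0,255],[0,0,0,0,0,0,255]]

```text
clock: 18.45
tcp_pos: [0.5623, -0.1106, 0.0928]
orientation: [0.189, 0.137, 0.972, -0.027]
wrist_force: [-0.4, 0.2, -2.1]
finger_gap: 0.0166
grip_force: 88.7
```

Call:
jog_arm:
  increments:
    - [[0.002,0,0.004,0,0,0,255],[0,0,0,0,0,0,255],[0,0,0,0,0,0,255]]

```text
clock: 18.75
tcp_pos: [0.5626, -0.1107, 0.0921]
orientation: [0.189, 0.137, 0.972, -0.027]
wrist_force: [-0.1, 0.3, -1.3]
finger_gap: 0.0165
grip_force: 88.8
```

Call:
jog_arm:
  increments:
    - [[0.001,0,0.004,0,0,0,255],[0,0,0,0,0,0,255],[0,0,0,0,0,0,255]]

```text
clock: 19.05
tcp_pos: [0.5629, -0.1108, 0.0912]
orientation: [0.19, 0.137, 0.972, -0.027]
wrist_force: [-0.5, 0.2, 0.2]
finger_gap: 0.0166
grip_force: 89.1
```

```bash
python3 step.py "0,-8,50;0.5,-9,53;1,-9.5,56;1.5,-10,60" 4
```

```text
ring now x,y,z mm 0.3259298231470837 -0.037697819954336735 -7.843490966418592 th 47.07394101623885 [-0.467   0.1792  0.1908]
[[[-0.006,0,0.011,-0.0001,-0.0054,0,255],[-0.006,0,0.01,0,-0.0054,-0.0001,255],[-0.006,0,0.011,-0.0001,-0.0055,0,255],[-0.007,0,0.013,0,-0.0055,0,255],[-0.006,0,0.012,0,-0.0056,0,255],[-0.007,0,0.013,0,-0.0055,0,255],[-0.007,0,0.012,0,-0.0056,0,255],[-0.007,0,0.012,0,-0.0055,0,255],[-0.006,0,0.012,0,-0.0056,0,255],[-0.007,0,0.011,0,-0.0056,0,255],[-0.007,0,0.012,0,-0.0055,0,255],[-0.007,0,0.012,0,-0.0056,0,255],[-0.006,0,0.011,0,-0.0055,0,255]]]
```

Call:
jog_arm:
  increments:
    - [[-0.006,0,0.01,0,-0.0054,0,255],[-0.006,0,0.01,0,-0.0054,0,255],[0,0,0,0,0,0,255],[0,0,0,0,0,0,255]]

```text
clock: 19.45
tcp_pos: [0.5664, -0.1118, 0.087]
orientation: [0.205, 0.136, 0.969, -0.029]
wrist_force: [-0.9, 1.8, -1.8]
finger_gap: 0.0168
grip_force: 88.9
```

Call:
jog_arm:
  increments:
    - [[-0.006,0,0.011,0,-0.0055,0,255],[-0.007,0,0.011,0,-0.0055,0,255],[0,0,0,0,0,0,255],[0,0,0,0,0,0,255]]

```text
clock: 19.85
tcp_pos: [0.5717, -0.1133, 0.0836]
orientation: [0.222, 0.136, 0.965, -0.031]
wrist_force: [0.0, 1.0, -1.3]
finger_gap: 0.0167
grip_force: 88.8
```

```bash
python3 step.py "0.5,-8.5,53;1,-9.2,56;1.5,-9.8,60" 4
```

```text
ring now x,y,z mm -0.4278680444829241 -0.0361708606902427 -8.391741832950023 th 50.87692989587462 [ 0.0122  1.0129 -1.2563]
[[[-0.009,0,0.013,-0.0001,-0.0059,0,255],[-0.008,0,0.012,0,-0.0059,-0.0001,255],[-0.007,0,0.012,0,-0.0056,0,255],[-0.007,0,0.012,0,-0.0055,0,255],[-0.006,0,0.013,0,-0.0056,0,255],[-0.007,0,0.012,0,-0.0055,0,255],[-0.007,0,0.011,0,-0.0056,0,255],[-0.007,0,0.012,0,-0.0055,0,255],[-0.006,0,0.012,0,-0.0056,0,255]]]
```

Forces are light, so I'll continue in 2° steps.

Call:
jog_arm:
  increments:
    - [[-0.008,0,0.012,0,-0.0059,0,255],[-0.008,0,0.012,0,-0.0059,0,255],[0,0,0,0,0,0,255],[0,0,0,0,0,0,255]]

```text
clock: 20.25
tcp_pos: [0.5779, -0.1151, 0.0802]
orientation: [0.24, 0.135, 0.961, -0.034]
wrist_force: [-0.0, 0.6, -1.7]
finger_gap: 0.0165
grip_force: 88.8
```

Call:
jog_arm:
  increments:
    - [[-0.007,0,0.012,0,-0.0056,0,255],[-0.007,0,0.012,0,-0.0056,0,255],[0,0,0,0,0,0,255],[0,0,0,0,0,0,255]]

```text
clock: 20.65
tcp_pos: [0.5837, -0.1168, 0.0767]
orientation: [0.257, 0.135, 0.956, -0.036]
wrist_force: [-0.1, -0.0, -1.2]
finger_gap: 0.0164
grip_force: 88.7
```

```bash
python3 step.py "1,-9.2,57;1.5,-9.8,60" 4
```

```text
ring now x,y,z mm 0.6954454025190442 -0.053416835839088926 -8.266567100010642 th 55.04658449360914 [-0.1481 -0.0344 -1.2149]
[[[-0.006,0,0.013,-0.0001,-0.0054,0,255],[-0.006,0,0.012,-0.0001,-0.0055,-0.0001,255],[-0.007,0,0.012,0,-0.0055,0,255],[-0.007,0,0.012,0,-0.0056,0,255],[-0.006,0,0.012,0,-0.0055,0,255]]]
```

Call:
jog_arm:
  increments:
    - [[-0.006,0,0.012,0,-0.0055,0,255],[-0.007,0,0.012,0,-0.0055,0,255],[0,0,0,0,0,0,255],[0,0,0,0,0,0,255]]

```text
clock: 21.05
tcp_pos: [0.5894, -0.1184, 0.0732]
orientation: [0.273, 0.134, 0.952, -0.039]
wrist_force: [-0.7, 0.1, -1.2]
finger_gap: 0.0165
grip_force: 88.8
```

Call:
jog_arm:
  increments:
    - [[-0.007,0,0.012,0,-0.0056,0,255],[-0.007,0,0.012,0,-0.0056,0,255],[0,0,0,0,0,0,255],[0,0,0,0,0,0,255]]

```text
clock: 21.45
tcp_pos: [0.5954, -0.1201, 0.0701]
orientation: [0.29, 0.133, 0.947, -0.041]
wrist_force: [-1.9, 0.9, -1.8]
finger_gap: 0.0165
grip_force: 88.8
```

```bash
python3 step.py "2,-9.8,61;2.3,-10,64;2.8,-10.3,67" 4
```

```text
ring now x,y,z mm 1.4266864689102376 -0.034067427471305485 -8.895760166471117 th 59.05551607411894 [-1.8775  0.8842 -1.7662]
[[[-0.006,0,0.013,-0.0001,-0.0054,0,255],[-0.007,0,0.013,-0.0001,-0.0054,0,255],[-0.007,0,0.011,0,-0.0056,0,255],[-0.006,0,0.012,0,-0.0055,0,255],[-0.007,0,0.011,0,-0.0056,-0.0001,255],[-0.007,0,0.012,0,-0.0055,0,255],[-0.007,0,0.011,0,-0.0056,0,255],[-0.006,0,0.012,0,-0.0055,0,255]]]
```

Call:
jog_arm:
  increments:
    - [[-0.005,0,0.012,0,-0.0054,0,255],[-0.006,0,0.012,0,-0.0054,0,255],[0,0,0,0,0,0,255],[0,0,0,0,0,0,255]]

```text
clock: 21.85
tcp_pos: [0.6009, -0.1217, 0.0667]
orientation: [0.306, 0.133, 0.942, -0.043]
wrist_force: [-1.5, -0.7, -1.5]
finger_gap: 0.0165
grip_force: 88.9
```

```bash
python3 step.py "2,-9.8,63;2.4,-10,66" 4
```

```text
ring now x,y,z mm 1.4595197687543031 -0.050197437196626164 -9.622308335905494 th 61.00664321591233 [-1.5289 -0.7364 -1.5013]
[[[-0.007,0,0.012,-0.0001,-0.0055,0,255],[-0.007,0,0.012,-0.0001,-0.0056,0,255],[-0.007,0,0.011,0,-0.0055,0,255],[-0.007,0,0.012,0,-0.0056,0,255],[-0.007,0,0.012,0,-0.0055,-0.0001,255]]]
```

Call:
jog_arm:
  increments:
    - [[-0.006,0,0.012,0,-0.0055,0,255],[-0.006,0,0.012,0,-0.0056,0,255],[0,0,0,0,0,0,255],[0,0,0,0,0,0,255]]

```text
clock: 22.25
tcp_pos: [0.6067, -0.1234, 0.0637]
orientation: [0.322, 0.132, 0.936, -0.046]
wrist_force: [0.0, -0.2, -2.2]
finger_gap: 0.0165
grip_force: 88.9
```

Call:
jog_arm:
  increments:
    - [[-0.007,0,0.011,0,-0.0055,0,255],[-0.007,0,0.011,0,-0.0055,0,255],[0,0,0,0,0,0,255],[0,0,0,0,0,0,255]]

```text
clock: 22.65
tcp_pos: [0.6125, -0.1251, 0.0615]
orientation: [0.338, 0.131, 0.931, -0.048]
wrist_force: [-0.9, 0.3, -1.1]
finger_gap: 0.0165
grip_force: 88.8
```

```bash
python3 step.py "3,-10.3,67;3.3,-10.5,70" 4
```

```text
ring now x,y,z mm 1.7243903500238884 -0.05410001517847594 -10.18382706209145 th 64.97489359341083 [-0.9417  0.3396 -1.1227]
[[[-0.009,0,0.013,-0.0001,-0.0056,0,255],[-0.008,0,0.013,-0.0001,-0.0057,0,255],[-0.007,0,0.011,0,-0.0055,0,255],[-0.007,0,0.012,0,-0.0056,0,255],[-0.006,0,0.011,0,-0.0055,0,255]]]
```

Call:
jog_arm:
  increments:
    - [[-0.008,0,0.012,0,-0.0056,0,255],[-0.008,0,0.012,0,-0.0057,0,255],[0,0,0,0,0,0,255],[0,0,0,0,0,0,255]]

```text
clock: 23.05
tcp_pos: [0.619, -0.1269, 0.0594]
orientation: [0.355, 0.13, 0.925, -0.05]
wrist_force: [-0.3, 0.0, -1.5]
finger_gap: 0.0168
grip_force: 88.9
```

Call:
jog_arm:
  increments:
    - [[-0.007,0,0.011,0,-0.0055,0,255],[-0.007,0,0.011,0,-0.0055,0,255],[0,0,0,0,0,0,255],[0,0,0,0,0,0,255]]

```text
clock: 23.45
tcp_pos: [0.6252, -0.1287, 0.0577]
orientation: [0.371, 0.129, 0.918, -0.052]
wrist_force: [-0.3, -0.4, -1.5]
finger_gap: 0.0163
grip_force: 88.8
```

```bash
python3 step.py "3.6,-10.8,71;4.2,-11,73;4.7,-11,76" 4
```

```text
ring now x,y,z mm 2.656544100480738 -0.042952762633629966 -10.029467277669706 th 68.98248470327391 [-0.3364 -0.4404 -1.4634]
[[[-0.007,0,0.013,-0.0001,-0.0056,0,255],[-0.007,0,0.014,-0.0001,-0.0056,0,255],[-0.007,0,0.012,0,-0.0056,0,255],[-0.007,0,0.012,0,-0.0055,0,255],[-0.007,0,0.012,0,-0.0056,0,255],[-0.007,0,0.011,0,-0.0055,0,255],[-0.007,0,0.012,0,-0.0056,0,255]]]
```

Call:
jog_arm:
  increments:
    - [[-0.007,0,0.012,0,-0.0056,0,255],[-0.007,0,0.013,0,-0.0056,0,255],[0,0,0,0,0,0,255],[0,0,0,0,0,0,255]]

```text
clock: 23.85
tcp_pos: [0.6319, -0.1306, 0.0558]
orientation: [0.387, 0.128, 0.912, -0.055]
wrist_force: [-0.6, -0.8, -1.8]
finger_gap: 0.0166
grip_force: 88.8
```

Call:
jog_arm:
  increments:
    - [[-0.007,0,0.012,0,-0.0056,0,255],[-0.007,0,0.012,0,-0.0055,0,255],[0,0,0,0,0,0,255],[0,0,0,0,0,0,255]]

```text
clock: 24.25
tcp_pos: [0.6384, -0.1325, 0.0543]
orientation: [0.403, 0.127, 0.905, -0.057]
wrist_force: [-0.7, 0.1, -1.8]
finger_gap: 0.0163
grip_force: 88.9
```

Call:
jog_arm:
  increments:
    - [[-0.007,0,0.011,0,-0.0056,0,255],[-0.007,0,0.011,0,-0.0055,0,255],[0,0,0,0,0,0,255],[0,0,0,0,0,0,255]]

```text
clock: 24.65
tcp_pos: [0.6446, -0.1343, 0.0532]
orientation: [0.419, 0.126, 0.897, -0.059]
wrist_force: [-1.2, -0.4, -2.7]
finger_gap: 0.0166
grip_force: 88.8
```

```bash
python3 step.py "5,-11.5,77;5.5,-11.5,80" 4
```

```text
ring now x,y,z mm 3.975254121267987 -0.031881537805047044 -10.315868441756248 th 75.0077722237284 [-1.2067 -0.3653 -2.7225]
[[[-0.006,0,0.014,-0.0001,-0.0055,0,255],[-0.006,0,0.014,-0.0001,-0.0056,0,255],[-0.007,0,0.011,0,-0.0055,0,255],[-0.007,0,0.012,0,-0.0056,0,255],[-0.007,0,0.012,0,-0.0055,0,255]]]
```

Call:
jog_arm:
  increments:
    - [[-0.006,0,0.012,0,-0.0055,0,255],[-0.006,0,0.012,0,-0.0056,0,255],[0,0,0,0,0,0,255],[0,0,0,0,0,0,255]]

```text
clock: 25.05
tcp_pos: [0.6526, -0.1364, 0.0525]
orientation: [0.434, 0.125, 0.89, -0.061]
wrist_force: [-0.8, 0.3, 0.1]
finger_gap: 0.0165
grip_force: 89.0
```

Call:
jog_arm:
  increments:
    - [[-0.007,0,0.011,0,-0.0055,0,255],[-0.007,0,0.012,0,-0.0056,0,255],[-0.007,0,0.012,0,-0.0055,0,255],[0,0,0,0,0,0,255],[0,0,0,0,0,0,255]]

```text
clock: 25.55
tcp_pos: [0.6684, -0.1403, 0.0531]
orientation: [0.455, 0.124, 0.88, -0.064]
wrist_force: [-2.0, 0.5, 1.4]
finger_gap: 0.0166
grip_force: 89.7
```

```bash
python3 step.py "5.5,-12,80;5.5,-13,80;5.5,-14,80" 1
```

```text
ring now x,y,z mm 13.695789429427366 0.7822143548613392 -8.550747886503979 th 79.65657073639086 [-2.0167  0.5405  1.4353]
[[[0.003,0,-0.002,0,-0.0002,0,255],[0.004,-0.001,-0.002,-0.0001,-0.0003,0,255],[0.003,0,-0.002,0,-0.0002,0,255],[0.004,0,-0.001,-0.0001,-0.0003,0,255],[0.003,-0.001,-0.002,0,-0.0002,0,255],[0.004,0,-0.002,-0.0001,-0.0002,0,255],[0.003,0,-0.002,0,-0.0003,0,255],[0.004,-0.001,-0.002,-0.0001,-0.0002,0,255],[0.003,0,0.002,0,0,0,255],[0.002,0,0.001,0,0,0,255],[0.001,0,0.002,0,0,0,255]]]
```

```bash
python3 - <<'E'
from h import *
s=env.get_state();print(np.round(s['joint_pos'],3),s['qvel'].round(3),s['wrist_force'],s['clock'])
p,r=cur();z=r.as_matrix()[:,2];print(z)
C={n:cams.read_camera(n) for n in('side','top')}
for n in C: print([(d['conf'],d['uv']) for d in spotter.landmark_of('spanner_ring',n)])
E
```

```text
[-0.349  0.417 -1.026 -0.825  0.056 -0.04 ] [ 0.001 -0.007  0.003  0.002 -0.     0.002] [-2.01674217  0.5405064   1.4353282 ] 25.55
[ 0.78378674 -0.22593206 -0.57847476]
[(0.72, [355.6, 203.6]), (0.58, [289.7, 298.3])]
[(0.54, [304.2, 281.3]), (0.52, [196.5, 240.9])]
```

Call:
jog_arm:
  increments:
    - [[0,0,0,0,0,0,180],[0,0,0,0,0,0,150],[0,0,0,0,0,0,150],[0,0,0,0,0,0,150],[0,0,0,0,0,0,150],[0,0,0,0,0,0,150],[0,0,0,0,0,0,150]]

```text
clock: 26.45
tcp_pos: [0.668, -0.1402, 0.0523]
orientation: [0.454, 0.124, 0.88, -0.064]
wrist_force: [0.3, 0.5, -0.9]
finger_gap: 0.0352
grip_force: 0.0
```

Call:
jog_arm:
  increments:
    - [[0,0,-0.02,0,0,0,150],[0,0,-0.04,0,0,0,150],[0,0,-0.06,0,0,0,150],[0,0,-0.08,0,0,0,150],[0,0,0,0,0,0,150],[0,0,0,0,0,0,150]]

```text
clock: 27.05
tcp_pos: [0.6506, -0.1326, 0.0893]
orientation: [0.445, 0.125, 0.884, -0.064]
wrist_force: [0.7, -0.3, 1.0]
finger_gap: 0.0351
grip_force: 0.0
```

```bash
cat > chk.py <<'E'
from h import *
np.set_printoptions(precision=4,suppress=True)
s=env.get_state();print(s['joint_pos'],s['wrist_force'],s['finger_gap'],s['clock'])
p,r=cur();print(p,r.as_matrix()[:,2])
C={n:cams.read_camera(n) for n in('side','top')}
tip=np.array([.6645+.0058,-.139-.0017,.229])
tgt=tip+.007*np.array([.961,-.276,0])
for n in C:
    print(n,'exp ring',proj(C[n],tgt),'exp grip',proj(C[n],tgt-[0,0,.175]))
    for t in('spanner_ring','spanner_grip'): print(t,[(d['conf'],d['uv']) for d in spotter.landmark_of(t,n)])
    im=C[n]['pixels'].astype(int); 
np.save('s2.npy',C['side']['pixels'])
E
python3 chk.py
```

```text
[-0.3444  0.2769 -1.0265 -0.6653  0.0496 -0.0389] [ 0.6991 -0.2757  1.0147] 0.03510605847607026 27.05
[ 0.6506 -0.1326  0.0893] [ 0.7718 -0.2242 -0.595 ]
side exp ring [200.0593 137.9696] exp grip [204.8656 181.0289]
spanner_ring [(0.82, [288.8, 299.4]), (0.74, [354.1, 202.7])]
spanner_grip [(0.71, [284.1, 364.4]), (0.64, [141.5, 356.2]), (0.57, [318.2, 174.7])]
top exp ring [300.0271 136.5521] exp grip [293.5143 147.0878]
spanner_ring [(0.68, [307.0, 283.8]), (0.54, [198.0, 237.2])]
spanner_grip [(0.83, [336.2, 246.6]), (0.55, [148.1, 244.7])]
```

```bash
python3 - <<'E'
from h import *
p,r=cur();W=[]
for tcp,a in [((.60,-.12,.09),-40),((.52,-.098,.12),-25),((.42,-.07,.2),0)]:
    W.append((np.array(tcp)-G*Rt(-16,a).as_matrix()[:,2],-16,a,(.025,4)))
show(plan(p,r,W,150)[0])
E
```

```text
[[[0.029,-0.002,-0.042,-0.0002,0.0185,0,150],[0.031,-0.002,-0.041,-0.0002,0.0185,-0.0001,150],[0.033,-0.002,-0.04,-0.0003,0.0184,0,150],[0.036,-0.001,-0.037,-0.0002,0.0185,-0.0001,150],[0.044,-0.001,-0.076,0,0.0208,0,150],[0.049,-0.001,-0.073,0,0.0209,0,150],[0.054,-0.001,-0.07,0,0.0208,0,150],[0.059,-0.001,-0.067,0,0.0208,0.0001,150],[0.035,0,-0.066,0,0.0198,0,150],[0.038,-0.001,-0.063,0,0.0199,0,150],[0.043,0,-0.062,0,0.0198,0,150],[0.046,0,-0.059,0,0.0199,0,150],[0.05,-0.001,-0.056,0,0.0198,0,150],[0.053,0,-0.053,0,0.0199,0,150],[0.056,-0.001,-0.051,0,0.0198,0,150]]]
```

Call:
jog_arm:
  increments:
    - [[0.029,-0.002,-0.042,0,0.0185,0,150],[0.031,-0.002,-0.041,0,0.0185,0,150],[0.033,-0.002,-0.04,0,0.0184,0,150],[0.036,-0.001,-0.037,0,0.0185,0,150],[0,0,0,0,0,0,150]]

```text
clock: 27.85
tcp_pos: [0.601, -0.1201, 0.0921]
orientation: [0.34, 0.131, 0.93, -0.049]
wrist_force: [0.4, -0.3, 0.6]
finger_gap: 0.0348
grip_force: 0.0
```

```bash
python3 - <<'E'
from h import *
s=env.get_state();print(np.round(s['joint_pos'],3),s['wrist_force']);p,r=cur();print(p,r.as_matrix()[:,2]);W=[]
for tcp,a in [((.52,-.098,.12),-25),((.42,-.07,.2),0)]:
    W.append((np.array(tcp)-G*Rt(-16,a).as_matrix()[:,2],-16,a,(.03,5)))
show(plan(p,r,W,150)[0])
E
```

```text
[-0.349  0.115 -0.902 -0.146  0.042 -0.053] [ 0.41800816 -0.34035141  0.64077254]
[ 0.60100756 -0.12013566  0.09212244] [ 0.61898445 -0.18030075 -0.76442782]
[[[0.046,-0.001,-0.075,-0.0002,0.021,-0.0001,150],[0.051,-0.002,-0.072,-0.0002,0.0211,-0.0001,150],[0.056,-0.001,-0.069,-0.0002,0.021,0,150],[0.06,-0.001,-0.065,-0.0002,0.021,-0.0001,150],[0.04,0,-0.077,0,0.0232,0,150],[0.046,-0.001,-0.074,0,0.0231,0,150],[0.051,0,-0.07,0,0.0232,0,150],[0.057,-0.001,-0.067,0,0.0231,0,150],[0.06,0,-0.064,0,0.0232,0,150],[0.066,0,-0.059,0,0.0231,0,150]]]
```

Call:
jog_arm:
  increments:
    - [[0.046,-0.001,-0.075,0,0.021,0,150],[0.051,-0.002,-0.072,0,0.021,0,150],[0.056,-0.001,-0.069,0,0.021,0,150],[0.06,-0.001,-0.065,0,0.021,0,150],[0.04,0,-0.077,0,0.0232,0,150],[0.046,-0.001,-0.074,0,0.0231,0,150],[0.051,0,-0.07,0,0.0232,0,150],[0.057,-0.001,-0.067,0,0.0231,0,150],[0.06,0,-0.064,0,0.0232,0,150],[0.066,0,-0.059,0,0.0231,0,150],[0,0,0,0,0,0,150],[0,0,0,0,0,0,150],[0,0,0,0,0,0,150],[0,0,0,0,0,0,150],[0,0,0,0,0,0,150],[0,0,0,0,0,0,150]]

```text
clock: 29.45
tcp_pos: [0.4194, -0.0692, 0.1986]
orientation: [-0.0, 0.14, 0.99, -0.001]
wrist_force: [-0.6, -0.3, 0.5]
finger_gap: 0.0351
grip_force: 0.0
```

```bash
python3 chk.py; python3 - <<'E'
from h import *
a=np.load('side.npy').astype(int);b=np.load('s2.npy').astype(int)
d=np.abs(a-b).sum(2)>60; m=d[100:215,150:260].astype(np.uint8)
n,l,st,ce=cv2.connectedComponentsWithStats(m)
for i in range(1,n):
    if st[i,4]>25: print(st[i,:2]+[150,100],st[i,2:],ce[i]+[150,100])
# dark handle pixels near the expected grip
sub=b[150:205,180:240].sum(2)<170; ys,xs=np.where(sub)
print(len(xs), xs.min()+180 if len(xs) else 0, xs.max()+180 if len(xs) else 0, ys.min()+150 if len(xs) else 0, ys.max()+150 if len(xs) else 0)
E
```

```text
[-0.3516  0.0385 -0.3709  1.1618 -0.0016 -0.0702] [-0.6254 -0.3339  0.515 ] 0.03513090885532274 29.45
[ 0.4194 -0.0692  0.1986] [-0.0009 -0.0014 -1.    ]
side exp ring [200.0593 137.9696] exp grip [204.8656 181.0289]
spanner_ring [(0.79, [288.7, 300.5]), (0.77, [356.5, 203.9]), (0.68, [271.4, 210.3])]
spanner_grip [(0.82, [284.2, 363.3]), (0.7, [316.7, 173.4])]
top exp ring [300.0271 136.5521] exp grip [293.5143 147.0878]
spanner_ring [(0.8, [307.4, 282.7])]
spanner_grip [(0.64, [339.2, 244.5]), (0.61, [148.1, 246.5])]
[198 171] [ 3 17 30] [199.         178.73333333]
13 193 200 153 186
```

```bash
python3 - <<'E'
from h import *
S=cams.read_camera('side');T=cams.read_camera('top')
g=lambda x:cv2.GaussianBlur(x,(3,3),0).astype(int)
for nm,a,b,(x0,x1,y0,y1) in (('side','side.npy',S['pixels'],(188,214,118,196)),('top','top.npy',T['pixels'],(284,310,124,156))):
    d=(g(b)-g(np.load(a))).sum(2)[y0:y1,x0:x1]
    print(nm,x0,y0)
    for i in range(0,len(d),2 if nm=='side' else 1): print('%3d '%(y0+i)+''.join('#' if v<-60 else '-' if v<-25 else '+' if v>25 else '.' for v in d[i]))
E
```

```text
side 188 118
118 ..........................
120 ..........................
122 ..........................
124 ..........................
126 ..........................
128 ..........................
130 ..........---.............
132 .......++.-##-............
134 ........+++.--............
136 .......---................
138 ......------..............
140 ........----#-............
142 ..........................
144 ..........................
146 ..........................
148 ..........................
150 ..........................
152 ..........................
154 ..........................
156 ..........................
158 ..........................
160 ..........................
162 ...............--.........
164 ...............##-........
166 ................--........
168 ................--........
170 .................--.......
172 ................####-.....
174 ................-####.....
176 .................####.....
178 .................####-....
180 .................####-....
182 .................-####....
184 .................-####....
186 ..................####-...
18
[... 425 characters left out ...]
...-##--....---...
134 ...........-##--...-----..
135 ...........-----...-----..
136 ............--#-...-##--..
137 ............--#-...-----..
138 ............-##-....--....
139 ...........--##-..........
140 ..........--###-..........
141 .........-#####-..........
142 ........-######-..........
143 ........-######-..........
144 ........#######-..........
145 .......-######-...........
146 .......-######-...........
147 .......-######-...........
148 .......-#####-............
149 ........-###--............
150 .........----.............
151 ..........................
152 ..........................
153 ..........................
154 ..........................
155 ..........................
```

The hanging handle shows near (206,180) in the side view, where it is expected. I'll check that it is still.

Call:
jog_arm:
  increments:
    - [[0,0,0,0,0,0,150],[0,0,0,0,0,0,150],[0,0,0,0,0,0,150],[0,0,0,0,0,0,150],[0,0,0,0,0,0,150],[0,0,0,0,0,0,150],[0,0,0,0,0,0,150],[0,0,0,0,0,0,150],[0,0,0,0,0,0,150],[0,0,0,0,0,0,150],[0,0,0,0,0,0,150],[0,0,0,0,0,0,150],[0,0,0,0,0,0,150],[0,0,0,0,0,0,150],[0,0,0,0,0,0,150]]

```text
clock: 31.35
tcp_pos: [0.4195, -0.0693, 0.1988]
orientation: [-0.0, 0.14, 0.99, -0.001]
wrist_force: [0.7, -0.7, 0.5]
finger_gap: 0.0354
grip_force: 0.0
```

```bash
python3 - <<'E'
from h import *
g=lambda x:cv2.GaussianBlur(x,(3,3),0).astype(int)
a={'side':g(np.load('side.npy')),'top':g(np.load('top.npy'))}
for k in range(8):
    o=[]
    for n,(x0,x1,y0,y1) in (('side',(195,220,170,192)),('top',(288,302,139,151))):
        d=-(g(cams.read_camera(n)['pixels'])-a[n]).sum(2)[y0:y1,x0:x1]; d=np.where(d>50,d,0); yy,xx=np.mgrid[y0:y1,x0:x1]
        o+=[(d*xx).sum()/d.sum(),(d*yy).sum()/d.sum()]
    print(np.round(o,2))
S=cams.read_camera('side');T=cams.read_camera('top')
p,e=tri(S,o[:2],T,o[2:]);print('handle centre',p,e)
print('ring top view at',onz(T,(297.7,135.5),.229))
E
```

```text
[205.49 177.33 295.58 143.16]
[198.45 177.31 296.17 141.73]
[197.84 176.95 295.99 141.49]
[198.03 177.02 295.53 142.37]
[198.82 178.58 294.74 143.83]
[205.75 178.15 294.42 144.95]
[206.29 179.18 294.44 145.06]
[206.05 178.65 295.07 144.25]
handle centre [ 0.68050419 -0.1489036   0.05942354] 0.011746099361269727
ring top view at [ 0.68036334 -0.13536854  0.229     ]
```

It hangs, but it is still swinging, so I'll wait for it to damp.

Call:
jog_arm:
  increments:
    - [[0,0,0,0,0,0,150],[0,0,0,0,0,0,150],[0,0,0,0,0,0,150],[0,0,0,0,0,0,150],[0,0,0,0,0,0,150],[0,0,0,0,0,0,150],[0,0,0,0,0,0,150],[0,0,0,0,0,0,150],[0,0,0,0,0,0,150],[0,0,0,0,0,0,150],[0,0,0,0,0,0,150],[0,0,0,0,0,0,150],[0,0,0,0,0,0,150],[0,0,0,0,0,0,150],[0,0,0,0,0,0,150],[0,0,0,0,0,0,150],[0,0,0,0,0,0,150],[0,0,0,0,0,0,150],[0,0,0,0,0,0,150],[0,0,0,0,0,0,150]]

```text
clock: 34.25
tcp_pos: [0.4195, -0.0692, 0.1988]
orientation: [-0.0, 0.14, 0.99, -0.001]
wrist_force: [-0.1, -0.1, 0.4]
finger_gap: 0.0351
grip_force: 0.0
```

Call:
jog_arm:
  increments:
    - [[0,0,0,0,0,0,150],[0,0,0,0,0,0,150],[0,0,0,0,0,0,150],[0,0,0,0,0,0,150],[0,0,0,0,0,0,150],[0,0,0,0,0,0,150],[0,0,0,0,0,0,150],[0,0,0,0,0,0,150],[0,0,0,0,0,0,150],[0,0,0,0,0,0,150],[0,0,0,0,0,0,150],[0,0,0,0,0,0,150],[0,0,0,0,0,0,150],[0,0,0,0,0,0,150],[0,0,0,0,0,0,150],[0,0,0,0,0,0,150],[0,0,0,0,0,0,150],[0,0,0,0,0,0,150],[0,0,0,0,0,0,150],[0,0,0,0,0,0,150]]

```text
clock: 36.25
tcp_pos: [0.4195, -0.0693, 0.1988]
orientation: [-0.0, 0.14, 0.99, -0.001]
wrist_force: [0.3, 0.2, -0.1]
finger_gap: 0.0352
grip_force: 0.0
```

Call:
jog_arm:
  increments:
    - [[0,0,0,0,0,0,150],[0,0,0,0,0,0,150],[0,0,0,0,0,0,150],[0,0,0,0,0,0,150],[0,0,0,0,0,0,150],[0,0,0,0,0,0,150],[0,0,0,0,0,0,150],[0,0,0,0,0,0,150],[0,0,0,0,0,0,150],[0,0,0,0,0,0,150],[0,0,0,0,0,0,150],[0,0,0,0,0,0,150],[0,0,0,0,0,0,150],[0,0,0,0,0,0,150],[0,0,0,0,0,0,150],[0,0,0,0,0,0,150],[0,0,0,0,0,0,150],[0,0,0,0,0,0,150],[0,0,0,0,0,0,150],[0,0,0,0,0,0,150]]

```text
clock: 38.25
tcp_pos: [0.4195, -0.0693, 0.1988]
orientation: [-0.0, 0.14, 0.99, -0.001]
wrist_force: [0.3, -0.5, -0.6]
finger_gap: 0.0351
grip_force: 0.0
```

```bash
cat > sw.py <<'E'
from h import *
g=lambda x:cv2.GaussianBlur(x,(3,3),0).astype(int)
a=g(np.load('top.npy'));o=[]
for k in range(16):
    T=cams.read_camera('top');x0,x1,y0,y1=286,302,138,152
    d=-(g(T['pixels'])-a).sum(2)[y0:y1,x0:x1]; d=np.where(d>50,d,0); yy,xx=np.mgrid[y0:y1,x0:x1]
    o.append([(d*xx).sum()/d.sum(),(d*yy).sum()/d.sum()])
o=np.array(o);print(np.round(o,1).tolist(),np.ptp(o,0),env.get_state()['clock'])
E
python3 sw.py
```

```text
[[295.2, 143.1], [295.2, 143.2], [295.2, 143.1], [295.2, 143.1], [295.2, 143.1], [295.2, 143.1], [295.2, 143.2], [295.2, 143.2], [295.2, 143.2], [295.2, 143.0], [295.2, 143.1], [295.2, 143.1], [295.3, 143.1], [295.2, 143.1], [295.2, 143.1], [295.2, 143.1]] [0.09745612 0.15793012] 39.05
```

```bash
python3 -c "
from h import *
print(ticket.hand_in())"
```

```text
the job is handed in; nothing more can be done
None
```

The ring spanner is hanging by its ring on the cabinet hook, released and still in the camera images, with the gripper withdrawn. I handed the job in at about 39 s, and the hand-in did not report a verdict.

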